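# Pack the snow pegs and clip the bin shut

## Robot

A 6-joint arm with a two-finger parallel gripper is mounted at the origin on the work surface. World frame = base frame: x ahead of the robot, y to its left, z up, the work surface at z = 0. Lengths are in m, angles in degrees, forces in N, time in s.
With the tool pointing down it reaches from about 0.25 to 0.725 m from the base axis. Payload 9.7 kg.
Tool frame: the origin (TCP) lies on the centre line of the jaws, within the pads' length; the fingertips stand 14 mm ahead of it and the grasp point (between the pads) lies 5 mm behind it; z points along the fingers, y is the line along which they close (so a half turn about z gives the same grasp; the last joint's range is limited). The gripper opens to 85 mm and grips with 20 to 120 N. Pads are 22 mm wide; open, the fingers measure 114 mm over their backs; the gripper's body (76 mm by 85 mm) begins 54 mm behind the grasp point. The pads swing forward as they close: fully open they stand 13 mm farther back than shut.
Start: joints at [71.104, 4.979, 10.078, 95.1, 0, 90], TCP at [0.178, 0.52, 0.245] pointing down, gripper open.
Joint ranges: [-179.16, 179.16], [-48.56, 103.87], [-65.8, 70.77], [-126.05, 130.52], [-82.76, 87.17], [-180, 180]. Speed limits (degrees/s): [127.2, 127.2, 147.25, 180, 180, 180].

## Interface

Orientations are given as [roll, pitch, yaw] about the fixed x, y, z axes, in that order (R = Rz(yaw) Ry(pitch) Rx(roll)).
In Python, from workcell import bot, camera, get_calibration, ticket gives the robot as it stands. The module is installed in compiled form; this text tells all that it offers.
- The arm moves only by the tool send_rows, never from a script. Its arguments are lists of equal length, an entry for each row: "linear": the shift along the tool's x, y, z in m, a list of three; "twist": the turn, a rotation vector about the tool's x, y, z in units of 10 degrees (1.0 is 10 degrees), a list of three; "gripper": the opening in per cent of the stroke, from 0 (shut) to 100 (fully open). In form: {"linear": [[x, y, z], ...], "twist": [[wx, wy, wz], ...], "gripper": [gripper, ...]}. A call has 1 to 8 rows; each row shifts and turns the commanded pose from where the row before left it, along the tool's axes as they then stand; what a row does not reach is not made up. A row lasts 1/8 s, in which the tool goes at most 62.5 mm and 10.7 degrees, less where a joint would pass 70% of its speed; a pose out of reach is approached as far as the arm can. A call with a gripper value outside its range is refused whole. The fingers move at their own pace and stop on an object; "grip_force" is the grip in N (left out, the last holds). Time passes only in rows, so rows that do not move let the fingers close. It gives the time, the measured TCP pose, the force, the opening and the grip force at its end, in the units of the state.
- bot.get_obs(): the state, without advancing time (a new reading comes with each control period).
- camera(name): name is "side" or "top" or "wrist"; returns the picture (384x512x3 uint8, red, green, blue); there is no depth.
- get_calibration(name): a dict with "fx", "fy", "cx", "cy" (pixels), "origin" and "orientation" of the camera in the world; the wrist camera has in their place "hand_eye" (4x4, takes a point from camera to tool coordinates, whose origin is the TCP and whose axes are the flange's). Camera axes: x right, y down, z forward; pixel columns grow to the right and rows downward; lengths in m; the calibration is good to about 2 mm. A picture is of the moment at which its call begins: read the wrist's pose just before it. get_calibration takes no time and is no camera call.
- ticket.job_done(): hands the job in; it is judged then, once.
The state is a dict: "time": time; "q": joint angles; "qd": joint speeds; "joint_efforts": joint torques, N m; "ee_pos": TCP position; "tcp_rot": TCP orientation; "wrist_force": force on the tool from outside, world axes, zero at the start; "torque": the same for the moment, N m; "opening": finger opening in m; "grasp_force": force on a finger pad.
Only numpy, scipy, OpenCV 4.12 (cv2) and the standard library are available. Lean on these libraries where they do the work, as an engineer would, in place of code of your own. Each camera call takes 0.05 s, during which the arm holds its last target. There are 200 camera calls.

## Task

Pack the snow pegs away: lay every aluminium peg that is on the bench flat inside the grey bin, then put the white lid on with the clip flaps still open, sliding its back edge in under the bin's lip until the lid lies flat and fully home. Only then fold each of the four clip flaps inwards and fully down over the edges of the lid. Do not disturb the cup or the door stop.

Things in the scene. Friction and masses are not known exactly. Their poses are not given: they have to be found in the camera images.
- bin: Grey plastic storage bin, open on top, fixed to the bench. Outside 190 mm long (its x) by 140 mm wide (y); rim 65 mm high; walls and floor 6 mm thick. Origin: centre of its underside. +x points to its back end (roughly away from the robot), where a lip overhangs the rim; four clip flaps are hinged along its two long sides. The front end has neither flap nor guide.
- bin_lip (a point): Middle of the front edge of the bin's lip roof, on its underside: at x = 70, y = 0, z = 79 mm in the bin's frame, so 14 mm above the rim. The roof goes on back to x = 95 mm and is 6 mm thick. The upright that carries it stops the lid: its face is at x = 89 mm.
- bin_rim (a point): Centre of the bin's mouth at rim level: x = 0, y = 0, z = 65 mm in the bin's frame. Low guides run along both long sides beside the lid's path; they rise 8 mm above the rim, lean outwards and leave about 146 mm between them at rim level.
- lid: Loose white plastic lid: a flat board 182 mm (its x) by 138 mm (y) by 8 mm, about 280 g, the same either way round. Upright bar handle in the middle, 14 mm thick (x), 60 mm long (y), its top 44 mm above the underside. Origin: centre of its underside, z up. Home on the bin, its origin is at x = -2, y = 0, z = 65 mm in the bin's frame, its back edge under the lip.
- peg0_mid (a point): Loose aluminium snow peg, a U-section bar 110 mm long (its x, pointed end at +x), 22 mm wide (y), 18 mm tall (z), 70 g, closed on top with a row of small holes. This point is its centre, 9 mm above the bench when it lies there. Any of the five pegs may be absent (three to five are there).
- peg1_mid (a point): Loose aluminium snow peg, a U-section bar 110 mm long (its x, pointed end at +x), 22 mm wide (y), 18 mm tall (z), 70 g, closed on top with a row of small holes. This point is its centre, 9 mm above the bench when it lies there. Any of the five pegs may be absent (three to five are there).
- peg2_mid (a point): Loose aluminium snow peg, a U-section bar 110 mm long (its x, pointed end at +x), 22 mm wide (y), 18 mm tall (z), 70 g, closed on top with a row of small holes. This point is its centre, 9 mm above the bench when it lies there. Any of the five pegs may be absent (three to five are there).
- peg3_mid (a point): Loose aluminium snow peg, a U-section bar 110 mm long (its x, pointed end at +x), 22 mm wide (y), 18 mm tall (z), 70 g, closed on top with a row of small holes. This point is its centre, 9 mm above the bench when it lies there. Any of the five pegs may be absent (three to five are there).
- peg4_mid (a point): Loose aluminium snow peg, a U-section bar 110 mm long (its x, pointed end at +x), 22 mm wide (y), 18 mm tall (z), 70 g, closed on top with a row of small holes. This point is its centre, 9 mm above the bench when it lies there. Any of the five pegs may be absent (three to five are there).
- flap_left_front (a joint): Steel clip flap on the bin's left (+y) side, nearer the front: a plate 48 mm wide (bin x), 36 mm from hinge to free edge, 5 mm thick; hinge line along bin x at x = -52 mm, y = +82 mm, z = 76.3 mm in the bin's frame. Rad: 0 = wide open, leaning 34 deg outwards (stop); 0.6 = upright; 2.17 = folded flat over the lid (stop). Friction hinge: stays where left; 2 to 3 N at the edge turns it.
- flap_left_front_edge (a point): Middle of the free edge of the left front flap, 36 mm from its hinge line.
- flap_left_back (a joint): Steel clip flap on the bin's left (+y) side, nearer the back: a plate 48 mm wide (bin x), 36 mm from hinge to free edge, 5 mm thick; hinge line along bin x at x = +38 mm, y = +82 mm, z = 76.3 mm in the bin's frame. Rad: 0 = wide open, leaning 34 deg outwards (stop); 0.6 = upright; 2.17 = folded flat over the lid (stop). Friction hinge: stays where left; 2 to 3 N at the edge turns it.
- flap_left_back_edge (a point): Middle of the free edge of the left back flap, 36 mm from its hinge line.
- flap_right_front (a joint): Steel clip flap on the bin's right (-y) side, nearer the front: a plate 48 mm wide (bin x), 36 mm from hinge to free edge, 5 mm thick; hinge line along bin x at x = -52 mm, y = -82 mm, z = 76.3 mm in the bin's frame. Rad: 0 = wide open, leaning 34 deg outwards (stop); 0.6 = upright; 2.17 = folded flat over the lid (stop). Friction hinge: stays where left; 2 to 3 N at the edge turns it.
- flap_right_front_edge (a point): Middle of the free edge of the right front flap, 36 mm from its hinge line.
- flap_right_back (a joint): Steel clip flap on the bin's right (-y) side, nearer the back: a plate 48 mm wide (bin x), 36 mm from hinge to free edge, 5 mm thick; hinge line along bin x at x = +38 mm, y = -82 mm, z = 76.3 mm in the bin's frame. Rad: 0 = wide open, leaning 34 deg outwards (stop); 0.6 = upright; 2.17 = folded flat over the lid (stop). Friction hinge: stays where left; 2 to 3 N at the edge turns it.
- flap_right_back_edge (a point): Middle of the free edge of the right back flap, 36 mm from its hinge line.
- cup: Blue ceramic mug, 80 mm across, 90 mm tall, standing on the bench; bystander. Origin: centre of its foot.
- doorstop: Wooden spool-shaped door stop, 80 mm across and 80 mm tall, on a wooden turntable 150 mm across and 16 mm high; bystander. Origin: centre of its foot.
Mind the look-alikes: they are no part of the job. What is shaped like the part that bears peg3_mid but green is not meant.

How it is judged:
By the outcome, as a careful person would: the job done as asked, in the order asked, and still so for the second after the job is handed in, with the robot touching nothing.
Of peg0, peg1, peg2, peg3, peg4 only 3 to 5 are there at a start; the rules pass over those that are not, and their reading is None.
At some moment in a run one of lid, peg0, peg1, peg2, peg3, peg4 may be knocked a few centimetres aside while the robot is not near it.
Once in a run the grip may slacken for a moment while it holds something.
It also fails if it takes over 210 s, if anything falls off the work surface, if the arm or the gripper's body presses on something with over 40 N, if the wrist force passes 120 N, or if a joint passes its speed limit or range.

## Working session

There is one attempt and no reset: what is moved stays moved. The work goes in short steps, Python scripts to look and compute and a tool call to move; the robot and the scene stay as the last step left them, time stands still between calls to the robot, and variables do not carry over. Pictures are saved under pics/ and viewed, at most 14 in all, crops included, and the job is handed in when it is done.

Besides the shell and the picture viewer there is one more tool, called after "Call:" as name(argument=value, ...) on one line, values as JSON. send_rows: Moves the arm, as the interface text tells. Its arguments: {"type":"object","properties":{"linear":{"type":"array"},"twist":{"type":"array"},"gripper":{"type":"array"},"grip_force":{"type":"number"}},"required":["linear","twist","gripper"]}

```bash
mkdir -p pics
cat > h.py <<'E'
import numpy as np, cv2
from workcell import bot, camera, get_calibration, ticket
from scipy.spatial.transform import Rotation as R
def cam(n):
    o=bot.get_obs(); im=camera(n); return o,im
def save(n,im): cv2.imwrite(f'pics/{n}.png',im[:,:,::-1])
E
python3 - <<'E'
from h import *
print(bot.get_obs())
for n in ['side','top','wrist']:
    c=get_calibration(n); print(n,c)
    _,im=cam(n); save(n+'0',im); 
a=cv2.imread('pics/side0.png');b=cv2.imread('pics/top0.png')
E
```

```text
{'time': 0.0, 'q': array([ 7.11041369e+01,  5.01013246e+00,  1.00340714e+01,  9.51013746e+01,
       -2.31759593e-04,  9.00005289e+01]), 'qd': array([ 0.11330783,  0.06254372,  0.01333072, -0.05091536,  0.01343298,
        0.01734707]), 'joint_efforts': array([ 9.10553317e-04, -5.20390821e+01,  4.64800715e+01,  1.62268127e-02,
       -2.44729936e-04,  4.23541053e-06]), 'ee_pos': array([0.17804433, 0.5201441 , 0.24458893]), 'tcp_rot': array([-1.79922564e+02,  2.32474191e-04,  1.61103608e+02]), 'wrist_force': array([-0.08154371, -0.30259485,  0.65685392]), 'torque': array([ 0.02354852, -0.00344543,  0.02674058]), 'grasp_force': 0.0, 'opening': 0.08544136653821903}
side {'fx': 444.5557582629008, 'fy': 444.5557582629008, 'cx': 258.00225514432583, 'cy': 195.15041993778866, 'origin': array([ 0.35167377, -1.03965271,  0.98020433]), 'orientation': array([-1.30929044e+02, -3.76788899e-02, -1.35500573e+01])}
top {'fx': 463.9287125617376, 'fy': 463.9287125617376, 'cx': 252.87877738075156, 'cy': 193.41644905405568, 'origin': array([ 0.42466885, -0.07929307,  1.51659922]), 'orientation': array([-1.74259210e+02,  1.04455918e-01, -9.12606314e+01])}
wrist {'fx': 279.88801375734164, 'fy': 279.88801375734164, 'cx': 256.257823884731, 'cy': 193.46323197710234, 'hand_eye': array([[-1.59035781e-03, -9.62009556e-01, -2.73011145e-01,
         6.96908956e-02],
       [ 9.99998491e-01, -1.72088079e-03,  2.38628919e-04,
         1.09503205e-03],
       [-6.99382935e-04, -2.73010353e-01,  9.62010841e-01,
        -1.28873226e-01],
       [ 0.00000000e+00,  0.00000000e+00,  0.00000000e+00,
         1.00000000e+00]])}
```

View pics/top0.png

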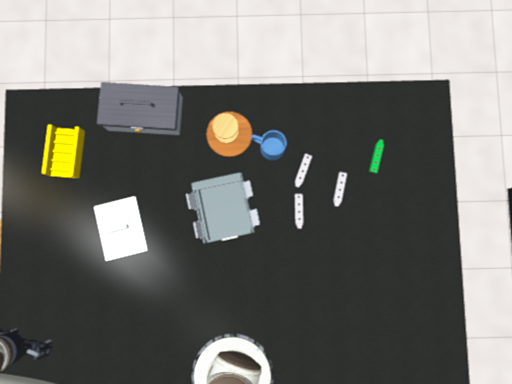

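View pics/side0.png

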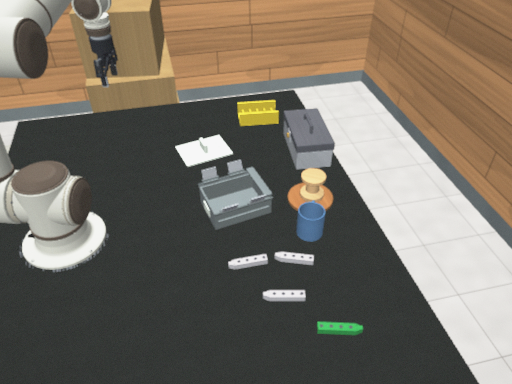

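Top view: bin at about (223,208); the lid, white, at (121,228); the mug at (272,145) beside the door stop. Candidates for pegs: silver-white bars at (303,170), (340,188), (299,211) and a green one at (377,156). The three silver ones fit "aluminium"; the green one is the look-alike. I'll confirm that in a crop and measure.

```bash
cat >> h.py <<'E'
def pose(n,o=None):
    c=get_calibration(n)
    if n=='wrist':
        T=np.eye(4);T[:3,:3]=R.from_euler('xyz',o['tcp_rot'],degrees=True).as_matrix();T[:3,3]=o['ee_pos']
        T=T@c['hand_eye']; return c,T[:3,:3],T[:3,3]
    return c,R.from_euler('xyz',c['orientation'],degrees=True).as_matrix(),np.array(c['origin'])
def rays(n,px,o=None):
    c,Rm,t=pose(n,o); px=np.atleast_2d(px).astype(float)
    d=np.c_[(px[:,0]-c['cx'])/c['fx'],(px[:,1]-c['cy'])/c['fy'],np.ones(len(px))]@Rm.T
    return t,d
def plane(n,px,z,o=None):
    t,d=rays(n,px,o); return t+d*((z-t[2])/d[:,2])[:,None]
def tri(obs):  # list of (t,d)
    A=np.zeros((3,3));b=np.zeros(3)
    for t,d in obs:
        d=d/np.linalg.norm(d);P=np.eye(3)-np.outer(d,d);A+=P;b+=P@t
    return np.linalg.solve(A,b)
def proj(n,X,o=None):
    c,Rm,t=pose(n,o); p=(np.atleast_2d(X)-t)@Rm
    return np.c_[c['cx']+c['fx']*p[:,0]/p[:,2],c['cy']+c['fy']*p[:,1]/p[:,2]]
def blobs(im,mask,amin=60):
    n,l,s,c=cv2.connectedComponentsWithStats(mask.astype(np.uint8)); out=[]
    for i in range(1,n):
        if s[i,4]>=amin:
            pts=np.argwhere(l==i)[:,::-1].astype(np.float32)
            out.append((c[i],s[i],cv2.minAreaRect(pts),pts))
    return out
def white(im,v=150,s=40):
    h=cv2.cvtColor(im,cv2.COLOR_RGB2HSV); return (h[...,2]>v)&(h[...,1]<s)
E
python3 - <<'E'
from h import *
top=cv2.imread('pics/top0.png')[:,:,::-1].copy();side=cv2.imread('pics/side0.png')[:,:,::-1].copy()
m=white(top);m[:95]=0;m[265:]=0;m[:,:60]=0;m[:,440:]=0
T=[]
for c,s,r,p in blobs(top,m): print('top',c.round(1),s[4],r,plane('top',c,.018).round(4)); T.append(c)
m=white(side);m[:130]=0;m[:,:150]=0;m[:,400:]=0
S=[]
for c,s,r,p in blobs(side,m): print('side',c.round(1),s[4]); S.append(c)
for c in T:
  for e in S:
    t1,d1=rays('top',c);t2,d2=rays('side',e);X=tri([(t1,d1[0]),(t2,d2[0])])
    err=np.linalg.norm(proj('top',X)-c)+np.linalg.norm(proj('side',X)-e)
    if err<4: print(c.round(),e.round(),X.round(4),err.round(2))
a=cv2.resize(top[130:250,170:400],None,fx=3.4,fy=3.4,interpolation=cv2.INTER_CUBIC);save('crop1',a)
E
```

```text
top [302.6 169.7] 258 ((302.43792724609375, 170.29562377929688), (7.8600897789001465, 33.917999267578125), 19.98310661315918) [[ 0.6493 -0.2438  0.018 ]]
top [225.4 207. ] 3155 ((225.49998474121094, 207.5), (62.80137252807617, 59.54741668701172), 77.47119140625) [[0.5332 0.0101 0.018 ]]
top [339.5 188.3] 268 ((339.4615478515625, 188.69232177734375), (8.236878395080566, 33.73197555541992), 11.309932708740234) [[ 0.5859 -0.3616  0.018 ]]
top [298.5 210.1] 262 ((298.5, 211.0), (34.0, 7.0), 90.0) [[ 0.518  -0.2264  0.018 ]]
top [120.  228.4] 2538 ((119.81178283691406, 228.35108947753906), (57.71394348144531, 44.597137451171875), 77.00537872314453) [[0.4715 0.351  0.018 ]]
side [368.3 172. ] 5573
side [203.3 150. ] 1133
side [234.6 165.9] 136
side [209. 173.] 135
side [237.7 195.1] 929
side [294.4 257.4] 372
side [247.8 261.1] 374
side [284.3 295. ] 440
[303. 170.] [294. 257.] [ 0.6505 -0.2443  0.0134] 0.31
[225. 207.] [235. 166.] [ 5.263e-01 -2.000e-04  1.822e-01] 3.4
[225. 207.] [238. 195.] [0.5343 0.0071 0.06  ] 2.65
[340. 188.] [284. 295.] [ 0.5867 -0.3626  0.0133] 0.18
[299. 210.] [235. 166.] [ 0.498  -0.1955  0.332 ] 0.35
[299. 210.] [238. 195.] [ 0.5024 -0.2039  0.2454] 1.11
[299. 210.] [248. 261.] [ 0.5184 -0.2268  0.0137] 0.12
[120. 228.] [203. 150.] [0.4735 0.3542 0.0064] 0.9
```

View pics/crop1.png

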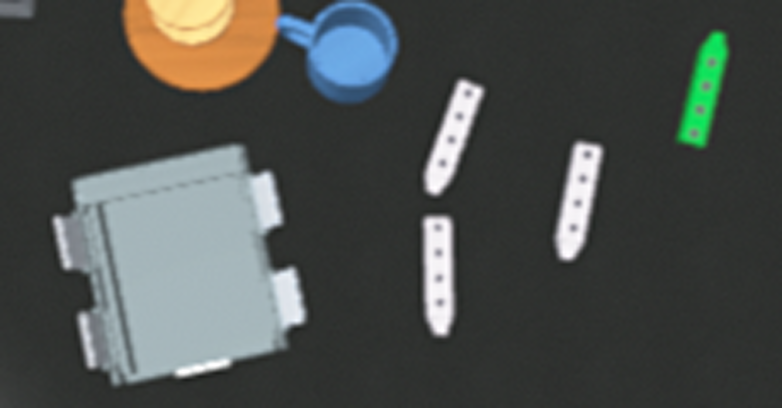

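The crop confirms it: three silver pegs (crop (455,137), (578,200), (438,275)), with the tip towards the robot; the one at (703,90) is green and left alone. Now a planner that prints rows, and the first move to a view over the pegs.

```bash
cat >> h.py <<'E'
def plan(tgt,yaw,n,start=None,q=0.0005):
    """print rounded rows from current (or given (pos,yaw)) to tgt; tool pointing down (levels measured tilt away too)"""
    if start is None:
        o=bot.get_obs();p=o['ee_pos'].copy();Rc=R.from_euler('xyz',o['tcp_rot'],degrees=True)
    else: p=np.array(start[0],float);Rc=R.from_euler('xyz',[180,0,start[1]],degrees=True)
    tgt=np.array(tgt,float);Rt=R.from_euler('xyz',[180,0,yaw],degrees=True);L=[];W=[]
    for i in range(n):
        k=n-i
        l=Rc.inv().apply((tgt-p)/k);l=np.round(l/q)*q
        w=(Rc.inv()*Rt).as_rotvec()/k;w=np.round(np.degrees(w)/10,2)
        L.append([float(round(x,4))+0 for x in l]);W.append([float(x)+0 for x in w])
        p=p+Rc.apply(l);Rc=Rc*R.from_rotvec(np.radians(w*10))
    for a in range(0,n,8): print('L',L[a:a+8],'\nW',W[a:a+8])
    return p,Rc.as_euler('xyz',degrees=True)[2]
def st():
    o=bot.get_obs();print('t',round(o['time'],2),o['ee_pos'].round(4),o['tcp_rot'].round(2),'F',o['wrist_force'].round(1),'op',round(o['opening'],4),'g',round(o['grasp_force'],1));return o
E
python3 - <<'E'
from h import *
plan([0.55,-0.25,0.33],0,24,q=.001)
E
```

```text
L [[-0.025, -0.025, -0.004], [-0.028, -0.022, -0.004], [-0.03, -0.019, -0.003], [-0.032, -0.015, -0.004], [-0.034, -0.011, -0.003], [-0.035, -0.007, -0.004], [-0.036, -0.003, -0.003], [-0.036, 0.001, -0.004]] 
W [[0.0, 0.0, 0.67], [0.0, 0.0, 0.67], [0.0, 0.0, 0.67], [0.0, 0.0, 0.67], [0.0, 0.0, 0.67], [0.0, 0.0, 0.67], [0.0, 0.0, 0.67], [0.0, 0.0, 0.67]]
L [[-0.035, 0.005, -0.003], [-0.034, 0.009, -0.004], [-0.033, 0.013, -0.003], [-0.031, 0.017, -0.004], [-0.029, 0.02, -0.003], [-0.027, 0.024, -0.004], [-0.024, 0.027, -0.003], [-0.02, 0.029, -0.004]] 
W [[0.0, 0.0, 0.67], [0.0, 0.0, 0.67], [0.0, 0.0, 0.67], [0.0, 0.0, 0.67], [0.0, 0.0, 0.67], [0.0, 0.0, 0.67], [0.0, 0.0, 0.67], [0.0, 0.0, 0.67]]
L [[-0.017, 0.031, -0.003], [-0.013, 0.033, -0.004], [-0.009, 0.035, -0.003], [-0.005, 0.035, -0.004], [-0.001, 0.036, -0.003], [0.003, 0.036, -0.004], [0.008, 0.035, -0.003], [0.011, 0.034, -0.004]] 
W [[0.0, 0.0, 0.67], [0.0, 0.0, 0.67], [0.0, 0.0, 0.68], [0.0, 0.0, 0.67], [0.0, 0.0, 0.68], [0.0, 0.0, 0.67], [0.0, 0.0, 0.68], [0.01, 0.0, 0.67]]
```

Call:
send_rows(linear=[[-0.025, -0.025, -0.004], [-0.028, -0.022, -0.004], [-0.03, -0.019, -0.003], [-0.032, -0.015, -0.004], [-0.034, -0.011, -0.003], [-0.035, -0.007, -0.004], [-0.036, -0.003, -0.003], [-0.036, 0.001, -0.004]], twist=[[0, 0, 0.67], [0, 0, 0.67], [0, 0, 0.67], [0, 0, 0.67], [0, 0, 0.67], [0, 0, 0.67], [0, 0, 0.67], [0, 0, 0.67]], gripper=[100, 100, 100, 100, 100, 100, 100, 100])

```text
time: 1.15
ee_pos: [0.3036, 0.2628, 0.2742]
tcp_rot: [-180.0, 0.0, 107.3]
wrist_force: [0.3, 0.3, -0.1]
opening: 0.0857
grasp_force: 0.0
```

Call:
send_rows(linear=[[-0.035, 0.005, -0.003], [-0.034, 0.009, -0.004], [-0.033, 0.013, -0.003], [-0.031, 0.017, -0.004], [-0.029, 0.02, -0.003], [-0.027, 0.024, -0.004], [-0.024, 0.027, -0.003], [-0.02, 0.029, -0.004]], twist=[[0, 0, 0.67], [0, 0, 0.67], [0, 0, 0.67], [0, 0, 0.67], [0, 0, 0.67], [0, 0, 0.67], [0, 0, 0.67], [0, 0, 0.67]], gripper=[100, 100, 100, 100, 100, 100, 100, 100])

```text
time: 2.15
ee_pos: [0.4268, 0.0068, 0.3022]
tcp_rot: [-180.0, 0.0, 53.7]
wrist_force: [-0.4, 0.1, -0.6]
opening: 0.0855
grasp_force: 0.0
```

Call:
send_rows(linear=[[-0.017, 0.031, -0.003], [-0.013, 0.033, -0.004], [-0.009, 0.035, -0.003], [-0.005, 0.035, -0.004], [-0.001, 0.036, -0.003], [0.003, 0.036, -0.004], [0.008, 0.035, -0.003], [0.011, 0.034, -0.004]], twist=[[0, 0, 0.67], [0, 0, 0.67], [0, 0, 0.68], [0, 0, 0.67], [0, 0, 0.68], [0, 0, 0.67], [0, 0, 0.68], [0, 0, 0.67]], gripper=[60, 60, 60, 60, 60, 60, 60, 60])

```text
time: 3.15
ee_pos: [0.55, -0.2514, 0.33]
tcp_rot: [-180.0, 0.0, -0.2]
wrist_force: [-0.0, 0.5, 0.8]
opening: 0.0513
grasp_force: 0.0
```

```bash
cat >> h.py <<'E'
def pegs(n,o,im,roi=None,z=.018,amin=150):
    m=white(im)
    if roi is not None: k=np.zeros_like(m);k[roi[1]:roi[3],roi[0]:roi[2]]=1;m&=k
    res=[]
    for c,s,r,p in blobs(im,m,amin):
        P=plane(n,p,z,o)[:,:2]*1000
        (cx,cy),(w,h),a=cv2.minAreaRect(P.astype(np.float32))
        if w<h: w,h,a=h,w,a-90
        a=(a+90)%180-90
        res.append((c.round(1),s[4],np.round([cx,cy],1),np.round([w,h],1),round(a,1)))
    return res
E
python3 - <<'E'
from h import *
o=st(); o,im=cam('wrist'); save('w1',im)
for r in pegs('wrist',o,im): print(r)
E
```

```text
t 3.15 [ 0.55   -0.2514  0.33  ] [-1.7999e+02  3.0000e-02 -2.2000e-01] F [-0.   0.5  0.8] op 0.0513 g 0.0
(array([68.9,  7.8]), np.int32(192), array([761.4,   8.6]), array([23.5, 17.9]), -87.3)
(array([252.7,  90.5]), np.int32(1433), array([ 648. , -243.3]), array([114.6,  27.4]), -22.0)
(array([328.4, 134.3]), np.int32(1402), array([ 583.5, -360. ]), array([113.5,  30.6]), -14.1)
(array([ 80.8, 165.9]), np.int32(11556), array([523.1,  42.2]), array([220.3, 189.5]), 10.3)
(array([241.4, 176.9]), np.int32(1102), array([ 516.4, -225.5]), array([113. ,  27.1]), -1.6)
(array([ 15.1, 216. ]), np.int32(1727), array([481.8, 164.9]), array([179.2,  71.8]), 5.2)
(array([189.9, 251.4]), np.int32(422), array([ 390.8, -132.2]), array([85.8, 26.3]), -18.9)
(array([322.7, 251.4]), np.int32(415), array([ 390. , -365.4]), array([85.7, 25.5]), 17.9)
(array([119.1, 373.9]), np.int32(520), array([119.1,  28.6]), array([100. ,  38.9]), -49.1)
```

View pics/w1.png

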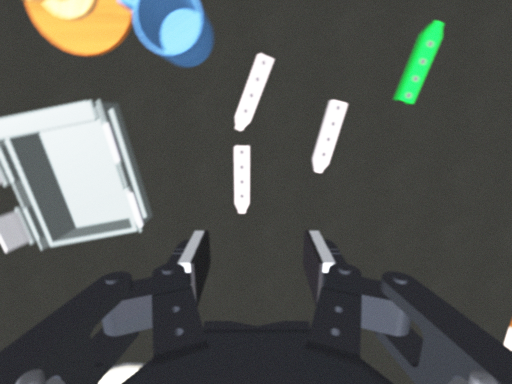

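Wrist view: the three silver pegs at (253,90), (332,135), (241,177), the green one at (420,62), the bin at left (75,170). Going down on the nearest one.

Run:
```python
from h import *
s=plan([0.517,-0.226,0.06],-1.6,8)
plan([0.517,-0.226,0.018],-1.6,3,start=s)
```

```text
L [[-0.0045, -0.0035, 0.0335], [-0.004, -0.0035, 0.0335], [-0.0045, -0.0035, 0.0335], [-0.004, -0.0035, 0.0335], [-0.0045, -0.0035, 0.0335], [-0.004, -0.0035, 0.0335], [-0.0045, -0.0035, 0.034], [-0.0045, -0.0035, 0.0335]] 
W [[0.0, 0.0, 0.01], [0.0, 0.0, 0.01], [0.0, 0.0, 0.01], [0.0, 0.0, 0.01], [0.0, 0.0, 0.01], [0.0, 0.0, 0.02], [0.0, 0.0, 0.01], [0.0, 0.01, 0.02]]
L [[0.0, 0.0, 0.014], [0.0, 0.0, 0.014], [0.0, 0.0, 0.014]] 
W [[0.0, 0.0, 0.0], [0.0, 0.0, 0.0], [0.0, 0.0, 0.0]]
```

Call:
send_rows(linear=[[-0.0045, -0.0035, 0.0335], [-0.004, -0.0035, 0.0335], [-0.0045, -0.0035, 0.0335], [-0.004, -0.0035, 0.0335], [-0.0045, -0.0035, 0.0335], [-0.004, -0.0035, 0.0335], [-0.0045, -0.0035, 0.034], [-0.0045, -0.0035, 0.0335]], twist=[[0.0, 0.0, 0.01], [0.0, 0.0, 0.01], [0.0, 0.0, 0.01], [0.0, 0.0, 0.01], [0.0, 0.0, 0.01], [0.0, 0.0, 0.02], [0.0, 0.0, 0.01], [0.0, 0.0, 0.02]], gripper=[60, 60, 60, 60, 60, 60, 60, 60])

```text
time: 4.2
ee_pos: [0.5149, -0.2218, 0.0604]
tcp_rot: [-180.0, 0.0, -1.0]
wrist_force: [1.1, 0.0, 0.0]
opening: 0.051
grasp_force: 0.0
```

Run:
```python
from h import *
o=st(); o,im=cam('wrist'); st()
for r in pegs('wrist',o,im): print(r)
plan([0.517,-0.226,0.018],-1.6,3)
```

```text
t 4.2 [ 0.5149 -0.2218  0.0604] [-1.7999e+02  2.0000e-02 -9.9000e-01] F [1.1 0.  0. ] op 0.051 g 0.0
t 4.25 [ 0.5125 -0.2206  0.0557] [-179.85    0.37   -1.  ] F [-0.3  0.3 -3.7] op 0.0513 g 0.0
(array([272.3,  42.7]), np.int32(3540), array([ 620.5, -230.3]), array([54.9, 22.5]), -21.7)
(array([475.7, 111.9]), np.int32(8416), array([ 583.2, -353. ]), array([108.2,  34.2]), -13.6)
(array([262. , 212.1]), np.int32(4878), array([ 515.7, -224.1]), array([110.3,  22.7]), -0.7)
(array([ 13.3, 288.3]), np.int32(385), array([470.1, -48. ]), array([49.,  5.]), 10.8)
L [[0.0015, 0.002, 0.0125], [0.0015, 0.0015, 0.0125], [0.002, 0.002, 0.0125]] 
W [[-0.01, 0.01, 0.02], [0.0, 0.01, 0.02], [-0.01, 0.02, 0.02]]
```

Call:
send_rows(linear=[[0, 0.001, 0.014], [0, 0.001, 0.014], [0, 0, 0.0145], [0, 0, 0], [0, 0, 0], [0, 0, 0], [0, 0, 0], [0, 0, 0]], twist=[[0, 0, 0], [0, 0, 0], [0, 0, 0], [0, 0, 0], [0, 0, 0], [0, 0, 0], [0, 0, 0], [0, 0, 0]], gripper=[60, 60, 60, 60, 10, 10, 10, 10], grip_force=50)

```text
time: 5.25
ee_pos: [0.5158, -0.2243, 0.0202]
tcp_rot: [180.0, -0.1, -1.0]
wrist_force: [-0.3, 0.9, 6.5]
opening: 0.0201
grasp_force: 50.3
```

Call:
send_rows(linear=[[0, 0, 0], [0, 0, 0], [0, 0, -0.02], [0, 0, -0.04], [0, 0, -0.05], [0, 0, -0.05], [0, 0, -0.05], [0, 0, 0]], twist=[[0, 0, 0], [0, 0, 0], [0, 0, 0], [0, 0, 0], [0, 0, 0], [0, 0, 0], [0, 0, 0], [0, 0, 0]], gripper=[10, 10, 10, 10, 10, 10, 10, 10])

```text
time: 6.25
ee_pos: [0.5165, -0.2246, 0.2335]
tcp_rot: [179.9, -0.3, -1.0]
wrist_force: [-0.2, 0.2, -0.8]
opening: 0.0208
grasp_force: 49.6
```

Run:
```python
from h import *
st();plan([0.43,0.0,0.30],12,8,start=([0.516,-0.224,0.23],-1))
```

```text
t 6.25 [ 0.5165 -0.2246  0.2335] [179.85  -0.35  -1.  ] F [-0.2  0.2 -0.8] op 0.0208 g 49.6
L [[-0.011, -0.028, -0.009], [-0.0105, -0.028, -0.0085], [-0.0095, -0.0285, -0.0085], [-0.009, -0.0285, -0.009], [-0.008, -0.029, -0.0085], [-0.0075, -0.029, -0.009], [-0.0065, -0.0295, -0.0085], [-0.0055, -0.0295, -0.009]] 
W [[0.0, 0.0, -0.16], [0.0, 0.0, -0.16], [0.0, 0.0, -0.16], [0.0, 0.0, -0.16], [0.0, 0.0, -0.17], [0.0, 0.0, -0.16], [0.0, 0.0, -0.16], [0.0, 0.0, -0.17]]
```

Call:
send_rows(linear=[[-0.011, -0.028, -0.009], [-0.0105, -0.028, -0.0085], [-0.0095, -0.0285, -0.0085], [-0.009, -0.0285, -0.009], [-0.008, -0.029, -0.0085], [-0.0075, -0.029, -0.009], [-0.0065, -0.0295, -0.0085], [-0.0055, -0.0295, -0.009]], twist=[[0, 0, -0.16], [0, 0, -0.16], [0, 0, -0.16], [0, 0, -0.16], [0, 0, -0.17], [0, 0, -0.16], [0, 0, -0.16], [0, 0, -0.17]], gripper=[10, 10, 10, 10, 10, 10, 10, 10])

```text
time: 7.25
ee_pos: [0.4286, 0.001, 0.2984]
tcp_rot: [-180.0, 0.1, 12.1]
wrist_force: [0.7, -0.4, -0.5]
opening: 0.0207
grasp_force: 49.6
```

Call:
send_rows(linear=[[0, 0, 0], [0, 0, 0], [0, 0, 0]], twist=[[0, 0, 0], [0, 0, 0], [0, 0, 0]], gripper=[10, 10, 10])

```text
time: 7.62
ee_pos: [0.4293, -0.0004, 0.2985]
tcp_rot: [-180.0, 0.1, 11.9]
wrist_force: [0.8, 0.3, -0.1]
opening: 0.0206
grasp_force: 49.6
```

Run:
```python
from h import *
import pickle
o=st(); o,im=cam('wrist'); st(); pickle.dump((o,im),open('w2.pkl','wb'))
save('w2',cv2.resize(im,None,fx=1.5,fy=1.5,interpolation=cv2.INTER_CUBIC))
```

```text
t 7.62 [ 4.293e-01 -4.000e-04  2.985e-01] [-1.7999e+02  6.0000e-02  1.1950e+01] F [ 0.8  0.3 -0.1] op 0.0206 g 49.6
t 7.67 [ 4.293e-01 -4.000e-04  2.986e-01] [-1.7999e+02  6.0000e-02  1.1940e+01] F [ 0.8 -0.3 -0.7] op 0.0204 g 49.6
```

View pics/w2.png

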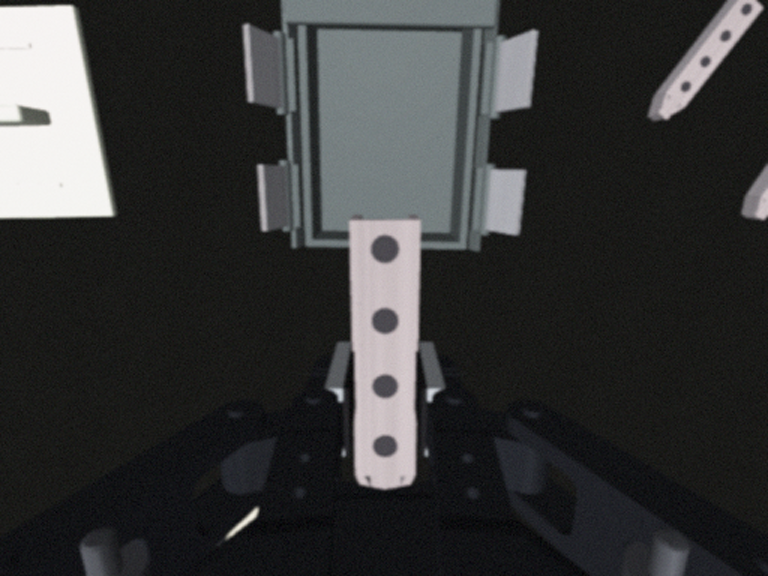

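The picture shows the peg held straight, the bin with its four open flaps (free-edge corners e.g. (258,164)-(260,232), (525,170)-(520,234)), lip edge (283,24)-(497,26), and the lid at left. Compute the bin pose from these corners.

```bash
cat >> h.py <<'E'
from scipy.optimize import least_squares
def binfit(views,free_z=False,x0=(.533,.008,13)):
    """views: list of (cam,obs,px Nx2,binpts Nx3 mm)"""
    def f(v):
        M=R.from_euler('z',v[2],degrees=True).as_matrix();off=np.array([v[0],v[1],v[3] if free_z else 0])
        return np.concatenate([(proj(n,np.array(P)/1000@M.T+off,o)-np.array(px)).ravel() for n,o,px,P in views])
    s=least_squares(f,list(x0)+([0.] if free_z else []),loss='soft_l1');return s.x,f(s.x).reshape(-1,2)
def b2w(b,x): # bin mm -> world
    return R.from_euler('z',b[2],degrees=True).apply(np.array(x)/1000.)+np.array([b[0],b[1],0])
FL=[[-28,102.1,106.1],[-76,102.1,106.1],[62,102.1,106.1],[14,102.1,106.1],[-28,-102.1,106.1],[-76,-102.1,106.1],[62,-102.1,106.1],[14,-102.1,106.1]]
E
python3 - <<'E'
from h import *
import pickle
o,im=pickle.load(open('w2.pkl','rb'))
px=np.array([[258,164],[260,232],[245,24],[249,104],[525,170],[520,234],[537,30],[531,107],[283,24],[497,26]])/1.5
P=FL+[[70,70,85],[70,-70,85]]
for fz in (False,True):
    b,r=binfit([('wrist',o,px,P)],fz);print(b.round(4),r.round(1).tolist())
b,_=binfit([('wrist',o,px,P)]);np.save('bin.npy',b)
print(proj('wrist',b2w(b,[[-95,70,65],[-95,-70,65]]),o)*1.5)
# peg slots: tool yaw=b yaw; grasp centre = peg centre roughly
for y in(-33,0,33): print(y,b2w(b,[-12,y,0]).round(4))
plan(list(b2w(b,[-12,-33,0])[:2])+[.16],b[2],6,start=(o['ee_pos'],o['tcp_rot'][2]))
E
```

```text
[ 0.5279  0.0171 11.1065] [[-4.7, 0.8], [-2.9, -0.9], [-2.6, 1.3], [-1.6, -0.6], [2.7, -0.7], [1.5, 0.1], [4.2, 0.3], [3.0, 0.1], [7.7, -0.2], [-5.1, 0.4]]
[ 5.28800e-01  1.74000e-02  1.11985e+01 -6.10000e-03] [[-3.1, 0.1], [-1.4, -2.3], [-0.9, 2.4], [-0.0, -0.5], [1.0, -1.7], [0.0, -1.6], [2.1, 0.9], [1.0, -0.2], [8.7, 0.8], [-6.5, 1.1]]
[[307.95372645 246.42335193]
 [468.4628423  248.52469099]]
-33 [ 0.5224 -0.0175  0.    ]
0 [0.5161 0.0148 0.    ]
33 [0.5097 0.0472 0.    ]
L [[0.0145, 0.006, 0.023], [0.0145, 0.006, 0.023], [0.0145, 0.006, 0.023], [0.0145, 0.006, 0.023], [0.015, 0.006, 0.0235], [0.0145, 0.0055, 0.023]] 
W [[0.0, 0.0, 0.01], [0.0, 0.0, 0.01], [0.0, 0.0, 0.02], [0.0, 0.0, 0.01], [0.0, 0.0, 0.02], [0.0, 0.0, 0.01]]
```

Call:
send_rows(linear=[[0.0145, 0.006, 0.023], [0.0145, 0.006, 0.023], [0.0145, 0.006, 0.023], [0.0145, 0.006, 0.023], [0.015, 0.006, 0.0235], [0.0145, 0.0055, 0.023], [0, 0, 0], [0, 0, 0]], twist=[[0, 0, 0.01], [0, 0, 0.01], [0, 0, 0.02], [0, 0, 0.01], [0, 0, 0.02], [0, 0, 0.01], [0, 0, 0], [0, 0, 0]], gripper=[10, 10, 10, 10, 10, 10, 10, 10])

```text
time: 8.68
ee_pos: [0.5219, -0.0171, 0.1615]
tcp_rot: [180.0, -0.0, 11.2]
wrist_force: [0.0, 0.4, -1.3]
opening: 0.0201
grasp_force: 54.8
```

Run:
```python
from h import *
o=st();b=np.load('bin.npy');print(R.from_euler('z',-b[2],degrees=True).apply(o['ee_pos']-[b[0],b[1],0]).round(4))
```

```text
t 8.68 [ 0.5219 -0.0171  0.1615] [180.    -0.    11.18] F [ 0.   0.4 -1.3] op 0.0201 g 54.8
[-0.0125 -0.0325  0.1615]
```

Good. Lower to 0.029, release, lift.

Call:
send_rows(linear=[[0, 0, 0.03], [0, 0, 0.04], [0, 0, 0.03], [0, 0, 0.02], [0, 0, 0.012], [0, 0, 0], [0, 0, 0], [0, 0, 0]], twist=[[0, 0, 0], [0, 0, 0], [0, 0, 0], [0, 0, 0], [0, 0, 0], [0, 0, 0], [0, 0, 0], [0, 0, 0]], gripper=[10, 10, 10, 10, 10, 10, 33, 33])

```text
time: 9.68
ee_pos: [0.5229, -0.0126, 0.036]
tcp_rot: [-179.6, -0.4, 11.4]
wrist_force: [-24.9, 32.9, 48.8]
opening: 0.0276
grasp_force: 24.8
```

Call:
send_rows(linear=[[0, 0, 0], [0, 0, -0.02], [0, 0, -0.03], [0, 0, -0.04], [0, 0, -0.05], [0, 0, -0.05], [0, 0, -0.02], [0, 0, 0]], twist=[[0, 0, 0], [0, 0, 0], [0, 0, 0], [0, 0, 0], [0, 0, 0], [0, 0, 0], [0, 0, 0], [0, 0, 0]], gripper=[33, 33, 33, 33, 33, 33, 60, 60])

```text
time: 10.68
ee_pos: [0.5227, -0.0169, 0.2417]
tcp_rot: [179.9, -0.3, 11.2]
wrist_force: [0.2, -0.8, -0.1]
opening: 0.0514
grasp_force: 0.0
```

Run:
```python
from h import *
o=st()
o,im=cam('top')
for r in pegs('top',o,im,(280,120,400,250),amin=60): print(r)
plan([0.585,-0.355,0.12],-14,14)
```

```text
t 10.68 [ 0.5227 -0.0169  0.2417] [179.94  -0.27  11.2 ] F [ 0.2 -0.8 -0.1] op 0.0514 g 0.0
(array([302.6, 169.6]), np.int32(223), array([ 648.2, -243.1]), array([110.6,  23.4]), -21.6)
(array([339.5, 188.3]), np.int32(237), array([ 584.3, -361.4]), array([110. ,  24.2]), -13.6)
L [[-0.0005, 0.0245, 0.0085], [0.0005, 0.0245, 0.0085], [0.001, 0.0245, 0.0085], [0.002, 0.0245, 0.0085], [0.003, 0.0245, 0.0085], [0.0035, 0.0245, 0.0085], [0.0045, 0.024, 0.0085], [0.005, 0.024, 0.0085]] 
W [[0.0, 0.0, 0.18], [0.0, 0.0, 0.18], [0.0, 0.0, 0.18], [0.0, 0.0, 0.18], [0.0, 0.0, 0.18], [0.0, 0.0, 0.18], [0.0, 0.0, 0.18], [0.0, 0.0, 0.18]]
L [[0.006, 0.024, 0.0085], [0.0065, 0.0235, 0.0085], [0.0075, 0.0235, 0.0085], [0.008, 0.023, 0.009], [0.0085, 0.023, 0.0085], [0.0095, 0.023, 0.009]] 
W [[0.0, 0.0, 0.18], [0.0, 0.0, 0.18], [0.0, 0.0, 0.18], [0.0, 0.0, 0.18], [0.0, -0.01, 0.18], [0.0, 0.0, 0.18]]
```

Contact was felt while placing (49 N up, sideways too), so I look at what happened in the bin.

Run:
```python
from h import *
o,im=cam('wrist');st(); save('w3',im)
```

```text
t 10.78 [ 0.5219 -0.0169  0.2386] [ 1.80e+02 -1.00e-02  1.12e+01] F [ 0.4 -0.4 -0.8] op 0.0513 g 0.0
```

View pics/w3.png

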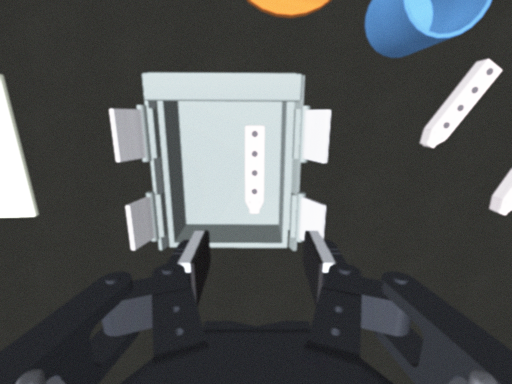

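The peg lies flat at (255,170), right of middle; all four flaps are still open at (128,135), (140,222), (316,135), (312,218). The flared knuckles probably met the right guide, so I'll place the next ones nearer the middle and release higher.

Run:
```python
from h import *
im=cv2.imread('pics/w3.png')[:,:,::-1].copy();o=st();b=np.load('bin.npy')
P=plane('wrist',[[255,126],[254,211]],.024,o);print((R.from_euler('z',-b[2],degrees=True).apply(P-[b[0],b[1],0])*1000).round(1))
s=plan([0.584,-0.360,0.07],-14,14,start=([0.5222,-0.0172,0.2395],11.2))
```

```text
t 10.78 [ 0.5219 -0.0169  0.2386] [ 1.80e+02 -1.00e-02  1.12e+01] F [ 0.4 -0.4 -0.8] op 0.0513 g 0.0
[[ 43.3 -29.2  24. ]
 [-64.1 -27.8  24. ]]
L [[-0.0005, 0.025, 0.012], [0.0005, 0.025, 0.012], [0.001, 0.025, 0.012], [0.002, 0.025, 0.012], [0.0025, 0.0245, 0.012], [0.0035, 0.0245, 0.012], [0.0045, 0.0245, 0.012], [0.005, 0.0245, 0.012]] 
W [[0.0, 0.0, 0.18], [0.0, 0.0, 0.18], [0.0, 0.0, 0.18], [0.0, 0.0, 0.18], [0.0, 0.0, 0.18], [0.0, 0.0, 0.18], [0.0, 0.0, 0.18], [0.0, 0.0, 0.18]]
L [[0.0055, 0.024, 0.012], [0.0065, 0.024, 0.0125], [0.0075, 0.024, 0.012], [0.008, 0.0235, 0.0125], [0.0085, 0.023, 0.012], [0.0095, 0.023, 0.0125]] 
W [[0.0, 0.0, 0.18], [0.0, 0.0, 0.18], [0.0, 0.0, 0.18], [0.0, 0.0, 0.18], [0.0, 0.0, 0.18], [0.0, 0.0, 0.18]]
```

Call:
send_rows(linear=[[-0.0005, 0.025, 0.012], [0.0005, 0.025, 0.012], [0.001, 0.025, 0.012], [0.002, 0.025, 0.012], [0.0025, 0.0245, 0.012], [0.0035, 0.0245, 0.012], [0.0045, 0.0245, 0.012], [0.005, 0.0245, 0.012]], twist=[[0, 0, 0.18], [0, 0, 0.18], [0, 0, 0.18], [0, 0, 0.18], [0, 0, 0.18], [0, 0, 0.18], [0, 0, 0.18], [0, 0, 0.18]], gripper=[60, 60, 60, 60, 60, 60, 60, 60])

```text
time: 11.78
ee_pos: [0.5571, -0.2138, 0.141]
tcp_rot: [-180.0, 0.1, -3.3]
wrist_force: [1.2, -0.3, -0.2]
opening: 0.0515
grasp_force: 0.0
```

Call:
send_rows(linear=[[0.0055, 0.024, 0.012], [0.0065, 0.024, 0.0125], [0.0075, 0.024, 0.012], [0.008, 0.0235, 0.0125], [0.0085, 0.023, 0.012], [0.0095, 0.023, 0.0125], [0, 0, 0], [0, 0, 0]], twist=[[0, 0, 0.18], [0, 0, 0.18], [0, 0, 0.18], [0, 0, 0.18], [0, 0, 0.18], [0, 0, 0.18], [0, 0, 0], [0, 0, 0]], gripper=[60, 60, 60, 60, 60, 60, 60, 60])

```text
time: 12.78
ee_pos: [0.5837, -0.3597, 0.0691]
tcp_rot: [-180.0, 0.0, -14.0]
wrist_force: [0.4, -0.2, -0.1]
opening: 0.0511
grasp_force: 0.0
```

Run:
```python
from h import *
o=st(); o,im=cam('wrist'); st()
for r in pegs('wrist',o,im): print(r)
```

```text
t 12.78 [ 0.5837 -0.3597  0.0691] [-1.7998e+02  2.0000e-02 -1.4010e+01] F [ 0.4 -0.2 -0.1] op 0.0511 g 0.0
t 12.82 [ 0.5839 -0.3595  0.0695] [-1.800e+02 -2.000e-02 -1.398e+01] F [ 0.7  0.  -0.5] op 0.0513 g 0.0
(array([ 57.6, 160.3]), np.int32(5309), array([ 647.4, -240.8]), array([111.2,  23.3]), -21.7)
(array([258.1, 208.9]), np.int32(4569), array([ 583.3, -359.6]), array([110.8,  23. ]), -13.6)
```

Call:
send_rows(linear=[[0, 0, 0.016], [0, 0, 0.016], [0, 0, 0.015], [0, 0, 0], [0, 0, 0], [0, 0, 0], [0, 0, 0], [0, 0, 0]], twist=[[0, 0, 0], [0, 0, 0], [0, 0, 0], [0, 0, 0], [0, 0, 0], [0, 0, 0], [0, 0, 0], [0, 0, 0]], gripper=[60, 60, 60, 60, 10, 10, 10, 10], grip_force=50)

```text
time: 13.82
ee_pos: [0.5842, -0.3599, 0.0233]
tcp_rot: [180.0, -0.1, -14.0]
wrist_force: [-0.4, 0.4, 7.1]
opening: 0.0203
grasp_force: 50.9
```

Call:
send_rows(linear=[[0, 0, 0], [0, 0, -0.02], [0, 0, -0.04], [0, 0, -0.05], [0, 0, -0.04], [0, 0, 0]], twist=[[0, 0, 0], [0, 0, 0], [0, 0, 0], [0, 0, 0], [0, 0, 0], [0, 0, 0]], gripper=[10, 10, 10, 10, 10, 10])

```text
time: 14.58
ee_pos: [0.5849, -0.3603, 0.1777]
tcp_rot: [179.9, -0.4, -14.0]
wrist_force: [0.1, 0.1, -1.1]
opening: 0.0205
grasp_force: 50.3
```

Run:
```python
from h import *
b=np.load('bin.npy')
t=b2w(b,[-12,20,0]);print(t)
plan([t[0],t[1],.16],b[2]+.4,16,start=([0.5838,-0.3596,0.1725],-14))
```

```text
[0.51223783 0.03445766 0.        ]
L [[-0.0105, -0.023, 0.001], [-0.0095, -0.023, 0.001], [-0.009, -0.0235, 0.0005], [-0.0085, -0.0235, 0.001], [-0.0075, -0.024, 0.0005], [-0.007, -0.024, 0.001], [-0.0065, -0.024, 0.0005], [-0.0055, -0.0245, 0.001]] 
W [[0.0, 0.0, -0.16], [0.0, 0.0, -0.16], [0.0, 0.0, -0.16], [0.0, 0.0, -0.16], [0.0, 0.0, -0.16], [0.0, 0.0, -0.16], [0.0, 0.0, -0.16], [0.0, 0.0, -0.16]]
L [[-0.005, -0.0245, 0.0005], [-0.0045, -0.0245, 0.001], [-0.0035, -0.025, 0.0005], [-0.003, -0.025, 0.001], [-0.002, -0.025, 0.0005], [-0.0015, -0.025, 0.001], [-0.001, -0.025, 0.0005], [0.0, -0.0245, 0.001]] 
W [[0.0, 0.0, -0.16], [0.0, 0.0, -0.16], [0.0, 0.0, -0.16], [0.0, 0.0, -0.16], [0.0, 0.0, -0.16], [0.0, 0.0, -0.16], [0.0, 0.0, -0.16], [0.0, 0.0, -0.15]]
```

Call:
send_rows(linear=[[-0.0105, -0.023, 0.001], [-0.0095, -0.023, 0.001], [-0.009, -0.0235, 0.0005], [-0.0085, -0.0235, 0.001], [-0.0075, -0.024, 0.0005], [-0.007, -0.024, 0.001], [-0.0065, -0.024, 0.0005], [-0.0055, -0.0245, 0.001]], twist=[[0, 0, -0.16], [0, 0, -0.16], [0, 0, -0.16], [0, 0, -0.16], [0, 0, -0.16], [0, 0, -0.16], [0, 0, -0.16], [0, 0, -0.16]], gripper=[10, 10, 10, 10, 10, 10, 10, 10])

```text
time: 15.58
ee_pos: [0.5476, -0.1612, 0.1655]
tcp_rot: [-180.0, 0.0, -1.1]
wrist_force: [0.4, -0.2, -0.6]
opening: 0.0205
grasp_force: 50.2
```

Call:
send_rows(linear=[[-0.005, -0.0245, 0.0005], [-0.0045, -0.0245, 0.001], [-0.0035, -0.025, 0.0005], [-0.003, -0.025, 0.001], [-0.002, -0.025, 0.0005], [-0.0015, -0.025, 0.001], [-0.001, -0.025, 0.0005], [0, -0.0245, 0.001]], twist=[[0, 0, -0.16], [0, 0, -0.16], [0, 0, -0.16], [0, 0, -0.16], [0, 0, -0.16], [0, 0, -0.16], [0, 0, -0.16], [0, 0, -0.15]], gripper=[10, 10, 10, 10, 10, 10, 10, 10])

```text
time: 16.58
ee_pos: [0.5117, 0.0355, 0.1596]
tcp_rot: [-180.0, 0.0, 11.6]
wrist_force: [0.7, 0.2, -0.2]
opening: 0.0204
grasp_force: 50.2
```

Call:
send_rows(linear=[[0, 0, 0], [0, 0, 0.02], [0, 0, 0.03], [0, 0, 0.03], [0, 0, 0.02], [0, 0, 0.01], [0, 0, 0.01], [0, 0, 0]], twist=[[0, 0, 0], [0, 0, 0], [0, 0, 0], [0, 0, 0], [0, 0, 0], [0, 0, 0], [0, 0, 0], [0, 0, 0]], gripper=[10, 10, 10, 10, 10, 10, 10, 10])

```text
time: 17.58
ee_pos: [0.5122, 0.0342, 0.0395]
tcp_rot: [-180.0, 0.0, 11.5]
wrist_force: [0.1, 0.2, -1.0]
opening: 0.0205
grasp_force: 50.2
```

Call:
send_rows(linear=[[0, 0, 0.004], [0, 0, 0.002], [0, 0, 0], [0, 0, 0], [0, 0, 0], [0, 0, 0]], twist=[[0, 0, 0], [0, 0, 0], [0, 0, 0], [0, 0, 0], [0, 0, 0], [0, 0, 0]], gripper=[10, 10, 10, 30, 33, 33])

```text
time: 18.32
ee_pos: [0.5125, 0.0344, 0.0339]
tcp_rot: [180.0, -0.0, 11.5]
wrist_force: [-0.1, 0.0, 0.5]
opening: 0.0281
grasp_force: 0.0
```

Call:
send_rows(linear=[[0, 0, -0.01], [0, 0, -0.03], [0, 0, -0.05], [0, 0, -0.05], [0, 0, -0.05], [0, 0, -0.01], [0, 0, 0], [0, 0, 0]], twist=[[0, 0, 0], [0, 0, 0], [0, 0, 0], [0, 0, 0], [0, 0, 0], [0, 0, 0], [0, 0, 0], [0, 0, 0]], gripper=[33, 33, 33, 33, 33, 60, 60, 60])

```text
time: 19.32
ee_pos: [0.5119, 0.0343, 0.2323]
tcp_rot: [-180.0, 0.1, 11.5]
wrist_force: [1.1, 0.3, -0.8]
opening: 0.0511
grasp_force: 0.0
```

Run:
```python
from h import *
o,im=cam('top')
for r in pegs('top',o,im,(280,120,400,250),amin=60): print(r)
o=st();o,im=cam('wrist');st();b=np.load('bin.npy')
h=cv2.cvtColor(im,cv2.COLOR_RGB2HSV)
for c,s,r,p in blobs(im,(h[...,1]<25)&(h[...,2]>190),300):
    P=plane('wrist',p,.024,o);Q=R.from_euler('z',-b[2],degrees=True).apply(P-[b[0],b[1],0])[:,:2]*1000
    print(c.round(),s[4],[np.round(x,1) for x in cv2.minAreaRect(Q.astype(np.float32))])
s=plan([0.648,-0.242,0.07],-21.7,14,start=([0.5122,0.0343,0.2335],11.5))
```

```text
(array([302.6, 169.6]), np.int32(223), array([ 648.2, -243.1]), array([110.6,  23.4]), -21.6)
t 19.38 [0.5118 0.0343 0.2322] [-1.7998e+02  1.4000e-01  1.1500e+01] F [-0.3 -0.3  0.5] op 0.0511 g 0.0
t 19.43 [0.5119 0.0343 0.2323] [-1.7998e+02  1.3000e-01  1.1500e+01] F [ 0.2 -1.  -0.2] op 0.0509 g 0.0
[ 28. 151.] 7786 [array([ 14.9, 305.9]), array([174.4,  90. ]), np.float64(0.3)]
[495. 122.] 930 [array([  50.9, -256. ]), array([29.9, 66.4]), np.float64(59.1)]
[374. 135.] 1621 [array([  30.9, -117.4]), array([61.7, 38.3]), np.float64(0.3)]
[256. 169.] 1607 [array([-11.9,  21.7]), array([112.1,  24.1]), np.float64(0.9)]
[297. 168.] 1623 [array([-11.1, -28.4]), array([ 24.9, 113.2]), np.float64(89.5)]
[364. 225.] 1286 [array([ -83.2, -117.6]), array([38.8, 72.1]), np.float64(89.6)]
L [[0.0055, 0.0215, 0.0115], [0.0065, 0.021, 0.0115], [0.0075, 0.0205, 0.0115], [0.008, 0.0205, 0.0115], [0.009, 0.02, 0.012], [0.01, 0.0195, 0.0115], [0.0105, 0.019, 0.012], [0.0115, 0.019, 0.0115]] 
W [[0.0, 0.0, 0.24], [0.0, 0.0, 0.24], [0.0, 0.0, 0.24], [0.0, 0.0, 0.24], [0.0, 0.0, 0.24], [0.0, 0.0, 0.24], [0.0, 0.0, 0.24], [0.0, 0.0, 0.23]]
L [[0.012, 0.0185, 0.0115], [0.013, 0.0175, 0.012], [0.014, 0.017, 0.0115], [0.0145, 0.0165, 0.012], [0.015, 0.0165, 0.0115], [0.0155, 0.0155, 0.012]] 
W [[0.0, 0.0, 0.24], [0.0, 0.0, 0.23], [0.0, 0.0, 0.24], [0.0, 0.0, 0.23], [0.0, 0.0, 0.24], [0.0, 0.0, 0.23]]
```

Run:
```python
from h import *
o,im=cam('top');h=cv2.cvtColor(im,cv2.COLOR_RGB2HSV)
m=(h[...,0]>95)&(h[...,0]<125)&(h[...,1]>100)
for c,s,r,p in blobs(im,m,100):
    print(c,s);Q=plane('top',p,.09)[:,:2];print(Q.min(0),Q.max(0),plane('top',p,.0)[:,:2].min(0),plane('top',p,.0)[:,:2].max(0))
save('cup',cv2.resize(im[115:220,240:330],None,fx=5,fy=5))
```

```text
[271.2085048  143.85185185] [252 130  35  30 729]
[ 0.67418303 -0.18715569] [ 0.76665309 -0.0810023 ] [ 0.68992415 -0.19396043] [ 0.78822789 -0.08111013]
```

The cup is centred near (0.73, -0.148), 85 mm clear of the peg's centre, so there is room. Go for the third peg.

Call:
send_rows(linear=[[0.0055, 0.0215, 0.0115], [0.0065, 0.021, 0.0115], [0.0075, 0.0205, 0.0115], [0.008, 0.0205, 0.0115], [0.009, 0.02, 0.012], [0.01, 0.0195, 0.0115], [0.0105, 0.019, 0.012], [0.0115, 0.019, 0.0115]], twist=[[0, 0, 0.24], [0, 0, 0.24], [0, 0, 0.24], [0, 0, 0.24], [0, 0, 0.24], [0, 0, 0.24], [0, 0, 0.24], [0, 0, 0.23]], gripper=[60, 60, 60, 60, 60, 60, 60, 60])

```text
time: 20.48
ee_pos: [0.5905, -0.1247, 0.1399]
tcp_rot: [-180.0, 0.0, -7.8]
wrist_force: [0.2, -0.3, 0.7]
opening: 0.0511
grasp_force: 0.0
```

Call:
send_rows(linear=[[0.012, 0.0185, 0.0115], [0.013, 0.0175, 0.012], [0.014, 0.017, 0.0115], [0.0145, 0.0165, 0.012], [0.015, 0.0165, 0.0115], [0.0155, 0.0155, 0.012], [0, 0, 0], [0, 0, 0]], twist=[[0, 0, 0.24], [0, 0, 0.23], [0, 0, 0.24], [0, 0, 0.23], [0, 0, 0.24], [0, 0, 0.23], [0, 0, 0], [0, 0, 0]], gripper=[60, 60, 60, 60, 60, 60, 60, 60])

```text
time: 21.48
ee_pos: [0.6459, -0.2477, 0.0701]
tcp_rot: [-179.7, 0.0, -21.0]
wrist_force: [-0.9, -0.0, 0.7]
opening: 0.0511
grasp_force: 0.0
```

Run:
```python
from h import *
o=st(); o,im=cam('wrist'); st()
for r in pegs('wrist',o,im): print(r)
```

```text
t 21.48 [ 0.6459 -0.2477  0.0701] [-1.7973e+02  2.0000e-02 -2.1040e+01] F [-0.9 -0.   0.7] op 0.0511 g 0.0
t 21.52 [ 0.646  -0.2474  0.0705] [-1.7974e+02 -1.0000e-02 -2.1010e+01] F [-0.5 -0.3 -0.8] op 0.0509 g 0.0
(array([248.4, 208.5]), np.int32(5183), array([ 647.4, -240.7]), array([113. ,  24.1]), -21.6)
(array([190. , 251.3]), np.int32(449), array([ 640.3, -192.5]), array([35.6, 11.2]), -39.4)
(array([322.5, 251.4]), np.int32(447), array([ 606.1, -281.7]), array([35.8, 10.9]), -3.4)
```

Call:
send_rows(linear=[[-0.001, -0.0035, 0.01], [0, -0.003, 0.016], [0, 0, 0.015], [0, 0, 0.004], [0, 0, 0], [0, 0, 0], [0, 0, 0], [0, 0, 0]], twist=[[0, 0, 0.06], [0, 0, 0], [0, 0, 0], [0, 0, 0], [0, 0, 0], [0, 0, 0], [0, 0, 0], [0, 0, 0]], gripper=[60, 60, 60, 60, 60, 10, 10, 10], grip_force=50)

```text
time: 22.52
ee_pos: [0.6459, -0.2462, 0.0263]
tcp_rot: [-179.5, -0.1, -21.0]
wrist_force: [0.2, 0.1, 3.7]
opening: 0.0201
grasp_force: 49.5
```

Call:
send_rows(linear=[[0, 0, 0], [0, 0, 0], [0, 0, -0.02], [0, 0, -0.04], [0, 0, -0.05], [0, 0, -0.04], [0, 0, 0], [0, 0, 0]], twist=[[0, 0, 0], [0, 0, 0], [0, 0, 0], [0, 0, 0], [0, 0, 0], [0, 0, 0], [0, 0, 0], [0, 0, 0]], gripper=[10, 10, 10, 10, 10, 10, 10, 10])

```text
time: 23.52
ee_pos: [0.6448, -0.2472, 0.1752]
tcp_rot: [-179.5, 0.0, -21.0]
wrist_force: [0.1, 0.8, -0.8]
opening: 0.0197
grasp_force: 49.0
```

Run:
```python
from h import *
st();b=np.load('bin.npy')
t=b2w(b,[-12,-3.4,0]);print(t)
plan([t[0],t[1],.16],b[2]+.4,14)
```

```text
t 23.52 [ 0.6448 -0.2472  0.1752] [-1.7951e+02  3.0000e-02 -2.1020e+01] F [ 0.1  0.8 -0.8] op 0.0197 g 49.0
[0.51674544 0.01149592 0.        ]
L [[-0.015, -0.014, 0.001], [-0.0145, -0.0145, 0.001], [-0.014, -0.015, 0.001], [-0.0135, -0.0155, 0.0015], [-0.0125, -0.016, 0.001], [-0.012, -0.017, 0.0015], [-0.0115, -0.017, 0.001], [-0.0105, -0.0175, 0.001]] 
W [[0.0, 0.0, -0.23], [0.0, 0.0, -0.23], [0.0, 0.0, -0.23], [0.0, 0.0, -0.23], [0.0, 0.0, -0.23], [-0.01, 0.0, -0.23], [0.0, 0.0, -0.23], [-0.01, 0.0, -0.23]]
L [[-0.01, -0.018, 0.0015], [-0.0095, -0.0185, 0.001], [-0.0085, -0.019, 0.001], [-0.0075, -0.0195, 0.0015], [-0.007, -0.0195, 0.001], [-0.006, -0.0195, 0.0015]] 
W [[0.0, 0.0, -0.24], [-0.01, 0.0, -0.23], [0.0, 0.0, -0.24], [-0.01, -0.01, -0.23], [0.0, 0.0, -0.24], [-0.01, -0.01, -0.23]]
```

Call:
send_rows(linear=[[-0.015, -0.014, 0.001], [-0.0145, -0.0145, 0.001], [-0.014, -0.015, 0.001], [-0.0135, -0.0155, 0.0015], [-0.0125, -0.016, 0.001], [-0.012, -0.017, 0.0015], [-0.0115, -0.017, 0.001], [-0.0105, -0.0175, 0.001]], twist=[[0, 0, -0.23], [0, 0, -0.23], [0, 0, -0.23], [0, 0, -0.23], [0, 0, -0.23], [-0.01, 0, -0.23], [0, 0, -0.23], [-0.01, 0, -0.23]], gripper=[10, 10, 10, 10, 10, 10, 10, 10])

```text
time: 24.52
ee_pos: [0.5711, -0.0993, 0.1658]
tcp_rot: [-179.7, -0.0, -2.5]
wrist_force: [0.7, 0.5, -0.1]
opening: 0.0201
grasp_force: 49.0
```

Call:
send_rows(linear=[[-0.01, -0.018, 0.0015], [-0.0095, -0.0185, 0.001], [-0.0085, -0.019, 0.001], [-0.0075, -0.0195, 0.0015], [-0.007, -0.0195, 0.001], [-0.006, -0.0195, 0.0015], [0, 0, 0], [0, 0, 0]], twist=[[0, 0, -0.24], [-0.01, 0, -0.23], [0, 0, -0.24], [-0.01, 0, -0.23], [0, 0, -0.24], [-0.01, 0, -0.23], [0, 0, 0], [0, 0, 0]], gripper=[10, 10, 10, 10, 10, 10, 10, 10])

```text
time: 25.52
ee_pos: [0.5173, 0.0114, 0.16]
tcp_rot: [179.9, -0.2, 11.5]
wrist_force: [-0.3, -0.2, -0.4]
opening: 0.0199
grasp_force: 49.0
```

Run:
```python
from h import *
o=st();b=np.load('bin.npy')
o,im=cam('wrist')
t=b2w(b,[-12,-3.4,0]);print(t,o['q'].round(1))
plan([t[0],t[1],.10],b[2]+.4,2)
h=cv2.cvtColor(im,cv2.COLOR_RGB2HSV)
for c,s,r,p in blobs(im,(h[...,1]<25)&(h[...,2]>150),300): print(c.round(),s[4],r)
```

```text
t 25.52 [0.5173 0.0114 0.16  ] [179.92  -0.19  11.49] F [-0.3 -0.2 -0.4] op 0.0199 g 49.0
[0.51674544 0.01149592 0.        ] [ 1.300e+00 -6.000e-01 -5.100e+00  8.530e+01 -1.000e-01  1.698e+02]
L [[-0.0005, -0.0005, 0.03], [0.0, 0.0, 0.03]] 
W [[0.0, -0.01, 0.0], [0.01, -0.01, 0.0]]
[250.  75.] 7928 ((250.35165405273438, 74.94522857666016), (223.05120849609375, 37.20002365112305), 0.6095066070556641)
[151. 136.] 402 ((150.54592895507812, 134.15188598632812), (79.51100158691406, 7.2385945320129395), 83.48019409179688)
[169. 178.] 927 ((169.42352294921875, 184.50588989257812), (177.78250122070312, 6.442506313323975), 85.60128784179688)
[252. 183.] 19382 ((250.79945373535156, 210.75054931640625), (132.09092712402344, 228.480712890625), 0.6295986175537109)
[332. 182.] 983 ((332.1414794921875, 184.88772583007812), (6.473797798156738, 174.80902099609375), 4.724451541900635)
[381. 144.] 3480 ((380.6922912597656, 144.0234375), (49.41440200805664, 75.9011001586914), 6.9529571533203125)
[ 98. 143.] 501 ((98.43000793457031, 143.510009765625), (76.3675308227539, 6.646803855895996), 81.8698959350586)
[350. 141.] 402 ((350.087646484375, 141.34869384765625), (6.853631019592285, 67.57752227783203), 6.115502834320068)
[367. 252.] 1767 ((367.0787353515625, 251.81784057617188), (57.899417877197266, 40.931461334228516), 23.38521957397461)
```

Call:
send_rows(linear=[[0, 0, 0.03], [0, 0, 0.03], [0, 0, 0.03], [0, 0, 0.015], [0, 0, 0.006], [0, 0, 0], [0, 0, 0], [0, 0, 0]], twist=[[0, 0, 0], [0, 0, 0], [0, 0, 0], [0, 0, 0], [0, 0, 0], [0, 0, 0], [0, 0, 0], [0, 0, 0]], gripper=[10, 10, 10, 10, 10, 10, 10, 35])

```text
time: 26.58
ee_pos: [0.518, 0.0113, 0.0498]
tcp_rot: [179.9, -0.2, 11.5]
wrist_force: [0.1, 0.5, 1.1]
opening: 0.0296
grasp_force: 0.0
```

Call:
send_rows(linear=[[0, 0, 0], [0, 0, 0], [0, 0, -0.03], [0, 0, -0.05], [0, 0, -0.05], [0, 0, -0.05], [0, 0, 0], [0, 0, 0]], twist=[[0, 0, 0], [0, 0, 0], [0, 0, 0], [0, 0, 0], [0, 0, 0], [0, 0, 0], [0, 0, 0], [0, 0, 0]], gripper=[35, 35, 35, 35, 60, 60, 60, 60])

```text
time: 27.58
ee_pos: [0.5169, 0.0114, 0.2284]
tcp_rot: [179.9, -0.2, 11.5]
wrist_force: [0.4, 0.1, -0.5]
opening: 0.0512
grasp_force: 0.0
```

Run:
```python
from h import *
import pickle
o=st();o,im=cam('wrist');st();b=np.load('bin.npy');pickle.dump((o,im),open('w4.pkl','wb'))
h=cv2.cvtColor(im,cv2.COLOR_RGB2HSV)
for c,s,r,p in blobs(im,(h[...,1]<25)&(h[...,2]>190),300):
    P=plane('wrist',p,.024,o);Q=R.from_euler('z',-b[2],degrees=True).apply(P-[b[0],b[1],0])[:,:2]*1000
    print(c.round(),s[4],[np.round(x,1) for x in cv2.minAreaRect(Q.astype(np.float32))])
save('w4',cv2.resize(im[40:290,60:440],None,fx=2,fy=2,interpolation=cv2.INTER_CUBIC))
o,im=cam('top')
for r in pegs('top',o,im,(60,120,400,270),amin=60): print(r)
```

```text
t 27.57 [0.5169 0.0114 0.2284] [ 1.7993e+02 -1.5000e-01  1.1480e+01] F [ 0.4  0.1 -0.5] op 0.0512 g 0.0
t 27.62 [0.5166 0.0113 0.2277] [ 1.7995e+02 -8.0000e-02  1.1480e+01] F [-0.1 -0.1  0.7] op 0.0513 g 0.0
[ 18. 158.] 4947 [array([  9.9, 272. ]), array([ 60.3, 182.5]), np.float64(76.4)]
[349. 136.] 1609 [array([  32.5, -110.7]), array([36.3, 65.2]), np.float64(89.4)]
[257. 170.] 5108 [array([-13.5,  -3.6]), array([118.8,  76.7]), np.float64(0.3)]
[342. 227.] 1229 [array([ -81.6, -111.2]), array([38. , 73.6]), np.float64(88.8)]
(array([204.1, 217. ]), np.int32(5587), array([501.9,  81.3]), array([341. , 185.2]), 1.9)
(array([245.4, 189.1]), np.int32(145), array([590.4, -54.6]), array([52.3, 39. ]), -1.1)
(array([120.1, 228.2]), np.int32(2470), array([472.9, 350.7]), array([183.2, 139.7]), 12.9)
(array([244.5, 220.3]), np.int32(492), array([486.5, -55.5]), array([97.5, 78.2]), 3.4)
```

View pics/w4.png

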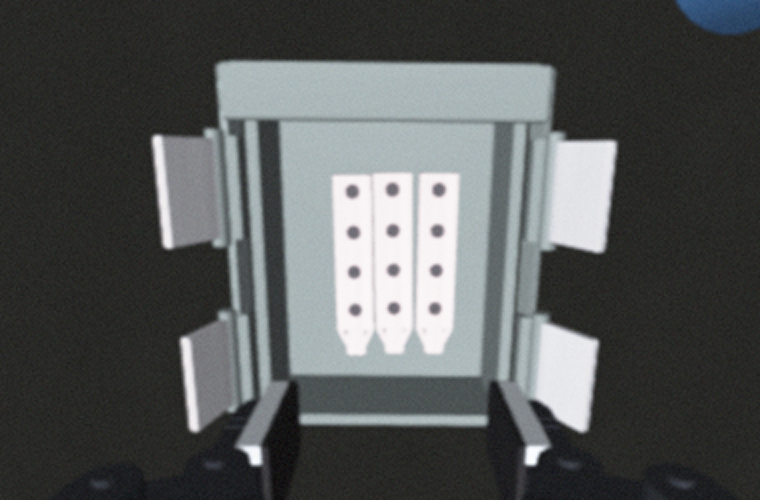

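All three pegs lie flat side by side in the bin at (352,260), (393,260), (438,260); flaps and lip clearly visible. Refine the bin's pose with this second view and plan the move to the lid.

Run:
```python
from h import *
import pickle
o2,_=pickle.load(open('w2.pkl','rb'));o4,_=pickle.load(open('w4.pkl','rb'))
px2=np.array([[258,164],[260,232],[245,24],[249,104],[525,170],[520,234],[537,30],[531,107],[390,25],[388,248.5]])/1.5
px4=np.array([[182,338],[193,430],[155,136],[166,248],[597,340],[588,430],[614,142],[605,250],[385.5,121],[393.5,425]])/2+[60,40]
P=FL+[[70,0,82],[-95,0,65]]
for v in ([('wrist',o4,px4,P)],[('wrist',o2,px2,P),('wrist',o4,px4,P)]):
  for fz in (0,1):
    b,r=binfit(v,fz);print(b.round(4));print(r.round(1).tolist())
b,_=binfit(v);np.save('bin.npy',b)
print(pose('wrist',o4)[2])
o,im=cam('top')
for r in pegs('top',o,im,(60,150,180,270),z=.008,amin=60): print(r)
plan([0.472,0.349,.24],103,16,start=([.5168,.0114,.228],11.5))
```

```text
[ 0.5272  0.0173 11.1782]
[[-5.2, -0.4], [-5.7, -0.6], [-2.5, 1.4], [-2.0, 0.7], [2.7, -0.6], [2.2, 0.1], [5.2, -0.6], [3.6, 0.5], [1.2, 0.9], [-2.9, -0.0]]
[ 5.25700e-01  1.73000e-02  1.15892e+01 -6.10000e-03]
[[-2.7, -0.3], [-3.1, -1.5], [-0.2, 4.2], [0.4, 1.9], [0.3, -2.0], [0.3, -2.2], [1.6, 0.3], [0.6, 0.2], [0.4, 2.8], [-2.6, -1.4]]
[ 0.5274  0.0176 11.1668]
[[-5.1, 1.2], [-3.3, -0.5], [-3.2, 1.9], [-2.1, -0.1], [2.2, -0.5], [1.1, 0.3], [3.6, 0.5], [2.4, 0.4], [0.8, 1.4], [-0.2, -0.4], [-5.6, -0.7], [-6.1, -0.9], [-2.9, 1.1], [-2.4, 0.4], [2.5, -0.9], [1.9, -0.2], [5.0, -1.0], [3.3, 0.2], [0.9, 0.6], [-3.2, -0.3]]
[ 5.27000e-01  1.74000e-02  1.13241e+01 -5.50000e-03]
[[-3.4, 1.9], [-1.6, -0.5], [-1.4, 4.4], [-0.4, 1.4], [0.7, -0.3], [-0.1, -0.2], [1.6, 2.4], [0.7, 1.3], [0.6, 3.5], [0.1, -0.8], [-3.2, -1.8], [-3.7, -2.8], [-0.3, 2.1], [0.1, 0.1], [0.6, -2.6], [0.3, -2.6], [2.4, -0.7], [1.1, -0.6], [0.8, 1.4], [-2.9, -2.1]]
[0.5844814  0.02640502 0.35747397]
(array([177.1, 199. ]), np.int32(324), array([548.1, 170. ]), array([242.2,  16.4]), -0.3)
(array([120.1, 228.2]), np.int32(2470), array([473.2, 353.6]), array([184.5, 140.7]), 12.9)
L [[0.0015, -0.021, -0.001], [0.0035, -0.021, -0.0005], [0.0055, -0.0205, -0.001], [0.0075, -0.02, -0.0005], [0.0095, -0.019, -0.001], [0.0115, -0.018, -0.0005], [0.013, -0.0165, -0.001], [0.015, -0.0155, -0.0005]] 
W [[0.0, 0.0, -0.57], [0.0, 0.0, -0.57], [0.0, 0.0, -0.57], [0.0, 0.0, -0.57], [0.0, 0.0, -0.57], [0.0, 0.0, -0.57], [0.0, 0.0, -0.57], [0.0, 0.0, -0.57]]
L [[0.016, -0.014, -0.0005], [0.0175, -0.012, -0.001], [0.0185, -0.0105, -0.0005], [0.0195, -0.0085, -0.001], [0.0205, -0.0065, -0.0005], [0.021, -0.004, -0.001], [0.021, -0.002, -0.0005], [0.0215, 0.0, -0.001]] 
W [[0.0, 0.0, -0.57], [0.0, 0.0, -0.57], [0.0, 0.0, -0.58], [0.0, 0.0, -0.57], [0.0, 0.0, -0.57], [0.0, 0.0, -0.58], [0.0, 0.0, -0.58], [0.0, 0.0, -0.57]]
```

Call:
send_rows(linear=[[0.0015, -0.021, -0.001], [0.0035, -0.021, -0.0005], [0.0055, -0.0205, -0.001], [0.0075, -0.02, -0.0005], [0.0095, -0.019, -0.001], [0.0115, -0.018, -0.0005], [0.013, -0.0165, -0.001], [0.015, -0.0155, -0.0005]], twist=[[0, 0, -0.57], [0, 0, -0.57], [0, 0, -0.57], [0, 0, -0.57], [0, 0, -0.57], [0, 0, -0.57], [0, 0, -0.57], [0, 0, -0.57]], gripper=[60, 60, 60, 60, 60, 60, 60, 60])

```text
time: 28.72
ee_pos: [0.4939, 0.1805, 0.2337]
tcp_rot: [179.9, 0.0, 57.3]
wrist_force: [-0.2, 0.2, 0.2]
opening: 0.0513
grasp_force: 0.0
```

Call:
send_rows(linear=[[0.016, -0.014, -0.0005], [0.0175, -0.012, -0.001], [0.0185, -0.0105, -0.0005], [0.0195, -0.0085, -0.001], [0.0205, -0.0065, -0.0005], [0.021, -0.004, -0.001], [0.021, -0.002, -0.0005], [0.0215, 0, -0.001]], twist=[[0, 0, -0.57], [0, 0, -0.57], [0, 0, -0.58], [0, 0, -0.57], [0, 0, -0.57], [0, 0, -0.58], [0, 0, -0.58], [0, 0, -0.57]], gripper=[60, 60, 60, 60, 60, 60, 60, 60])

```text
time: 29.72
ee_pos: [0.4718, 0.3495, 0.2393]
tcp_rot: [179.9, 0.1, 103.2]
wrist_force: [-0.2, -0.8, 0.2]
opening: 0.0514
grasp_force: 0.0
```

Call:
send_rows(linear=[[0, 0, 0], [0, 0, 0]], twist=[[0, 0, 0], [0, 0, 0]], gripper=[60, 60])

```text
time: 29.98
ee_pos: [0.4721, 0.3485, 0.2399]
tcp_rot: [179.9, 0.1, 102.9]
wrist_force: [-0.8, -0.2, -0.6]
opening: 0.0512
grasp_force: 0.0
```

Run:
```python
from h import *
import pickle
o=st();o,im=cam('wrist');st();pickle.dump((o,im),open('w5.pkl','wb'));save('w5',im)
for r in pegs('wrist',o,im,z=.008): print(r)
```

```text
t 29.98 [0.4721 0.3485 0.2399] [1.7990e+02 1.1000e-01 1.0288e+02] F [-0.8 -0.2 -0.6] op 0.0512 g 0.0
t 30.02 [0.4722 0.3483 0.2401] [1.7988e+02 1.0000e-01 1.0288e+02] F [-1.1 -0.   0.2] op 0.0513 g 0.0
(array([257.6, 159.6]), np.int32(14866), array([472.5, 357.5]), array([181.9, 137.4]), 12.8)
```

View pics/w5.png

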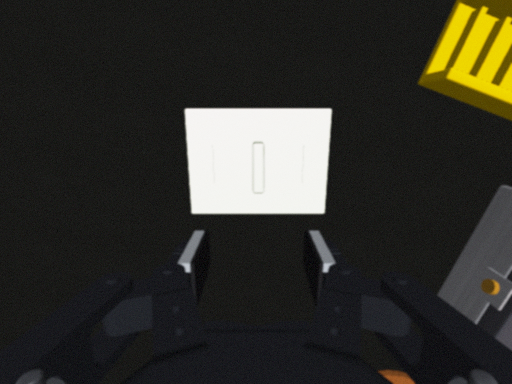

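Wrist view: the lid squarely at (258,160), handle from (258,142) to (258,193), nothing else near. Compute the handle centre.

Run:
```python
from h import *
import pickle
o,im=pickle.load(open('w5.pkl','rb'))
g=cv2.cvtColor(im,cv2.COLOR_RGB2GRAY)
print(plane('wrist',[258.5,167.5],.044,o),plane('wrist',[[258,142],[258.5,193]],.044,o))
ot,it=cam('top');os_,is_=cam('side')
M=[]
for n,i,roi in (('top',it,(80,180,160,270)),('side',is_,(170,125,236,168))):
    for r in pegs(n,None,i,roi,z=.008,amin=300): print(n,r)
p=plane('wrist',[258.5,167.5],.044,o)[0]
plan([p[0],p[1],.10],102.9,5)
```

```text
[[0.47301265 0.35869553 0.044     ]] [[0.46583499 0.3874235  0.044     ]
 [0.4799757  0.32834052 0.044     ]]
top (array([120.5, 228.3]), np.int32(2421), array([472.9, 353.7]), array([185.1, 140.8]), 12.9)
side (array([203.3, 150. ]), np.int32(1130), array([475. , 359.9]), array([186.2, 161.3]), 12.8)
L [[0.002, 0.0005, 0.028], [0.002, 0.0005, 0.028], [0.002, 0.0005, 0.028], [0.002, 0.0005, 0.028], [0.002, 0.0005, 0.0285]] 
W [[0.0, 0.0, 0.0], [0.0, 0.0, 0.0], [0.01, 0.0, 0.0], [0.0, 0.0, 0.0], [0.01, 0.01, 0.0]]
```

Call:
send_rows(linear=[[0.002, 0.0005, 0.035], [0.002, 0.0005, 0.04], [0.002, 0.0005, 0.04], [0.002, 0.0005, 0.04], [0.002, 0.0005, 0.03], [0, 0, 0.015], [0, 0, 0.008], [0, 0, 0]], twist=[[0, 0, 0], [0, 0, 0], [0, 0, 0], [0, 0, 0], [0, 0, 0], [0, 0, 0], [0, 0, 0], [0, 0, 0]], gripper=[60, 60, 60, 60, 60, 60, 60, 60])

```text
time: 31.12
ee_pos: [0.4734, 0.3591, 0.0331]
tcp_rot: [179.8, 0.1, 103.0]
wrist_force: [0.5, -0.3, -0.9]
opening: 0.0514
grasp_force: 0.0
```

Call:
send_rows(linear=[[0, 0, 0], [0, 0, 0], [0, 0, 0], [0, 0, 0], [0, 0, 0], [0, 0, 0]], twist=[[0, 0, 0], [0, 0, 0], [0, 0, 0], [0, 0, 0], [0, 0, 0], [0, 0, 0]], gripper=[5, 5, 5, 5, 5, 5], grip_force=80)

```text
time: 31.88
ee_pos: [0.4735, 0.3596, 0.0337]
tcp_rot: [179.7, 0.0, 103.0]
wrist_force: [0.4, -0.4, 5.5]
opening: 0.0124
grasp_force: 80.0
```

Run:
```python
from h import *
o=st();o,im=cam('wrist');st()
for r in pegs('wrist',o,im,z=.008): print(r)
```

```text
t 31.88 [0.4735 0.3596 0.0337] [1.7975e+02 3.0000e-02 1.0298e+02] F [ 0.4 -0.4  5.5] op 0.0124 g 80.0
t 31.93 [0.4735 0.3596 0.0337] [1.7975e+02 3.0000e-02 1.0298e+02] F [-1.1  0.   5.5] op 0.0124 g 80.0
(array([255.6, 197. ]), np.int32(46345), array([473.4, 360.8]), array([180.2, 130.3]), 12.8)
(array([148.1, 318.4]), np.int32(201), array([417.2, 286.5]), array([21.3,  6. ]), 51.4)
(array([364.4, 318.5]), np.int32(200), array([556.8, 317.9]), array([20.9,  6.1]), -25.3)
```

Run:
```python
from h import *
b=np.load('bin.npy');print(b)
t=b2w(b,[-40,1,0]);print(t)
s=plan([0.4735,.3596,.185],103,5,start=([0.4735,.3596,.0335],103))
plan([t[0],t[1],.185],b[2]+90.2,14,start=s)
```

```text
[ 0.52740157  0.01759894 11.16682061]
[0.4879652  0.01083335 0.        ]
L [[0.0, 0.0, -0.0305], [0.0, 0.0, -0.03], [0.0, 0.0, -0.0305], [0.0, 0.0, -0.03], [0.0, 0.0, -0.0305]] 
W [[0.0, 0.0, 0.0], [0.0, 0.0, 0.0], [0.0, 0.0, 0.0], [0.0, 0.0, 0.0], [0.0, 0.0, 0.0]]
L [[-0.0245, -0.0045, 0.0], [-0.0245, -0.0045, 0.0], [-0.0245, -0.0045, 0.0], [-0.0245, -0.0045, 0.0], [-0.0245, -0.0045, 0.0], [-0.0245, -0.0045, 0.0], [-0.0245, -0.0045, 0.0], [-0.0245, -0.0045, 0.0]] 
W [[0.0, 0.0, 0.01], [0.0, 0.0, 0.01], [0.0, 0.0, 0.01], [0.0, 0.0, 0.01], [0.0, 0.0, 0.01], [0.0, 0.0, 0.01], [0.0, 0.0, 0.01], [0.0, 0.0, 0.01]]
L [[-0.0245, -0.004, 0.0], [-0.0245, -0.004, 0.0], [-0.0245, -0.004, 0.0], [-0.025, -0.004, 0.0], [-0.0245, -0.004, 0.0], [-0.025, -0.0045, 0.0]] 
W [[0.0, 0.0, 0.01], [0.0, 0.0, 0.01], [0.0, 0.0, 0.02], [0.0, 0.0, 0.01], [0.0, 0.0, 0.02], [0.0, 0.0, 0.01]]
```

Call:
send_rows(linear=[[0, 0, -0.015], [0, 0, -0.03], [0, 0, -0.035], [0, 0, -0.035], [0, 0, -0.0365], [0, 0, 0], [0, 0, 0]], twist=[[0, 0, 0], [0, 0, 0], [0, 0, 0], [0, 0, 0], [0, 0, 0], [0, 0, 0], [0, 0, 0]], gripper=[5, 5, 5, 5, 5, 5, 5])

```text
time: 32.8
ee_pos: [0.4724, 0.3591, 0.1831]
tcp_rot: [179.9, 0.1, 103.0]
wrist_force: [0.1, 0.3, -3.8]
opening: 0.0124
grasp_force: 78.9
```

Call:
send_rows(linear=[[-0.012, -0.002, 0], [-0.0245, -0.0045, 0], [-0.0245, -0.0045, 0], [-0.0245, -0.0045, 0], [-0.0245, -0.0045, 0], [-0.0245, -0.0045, 0], [-0.0245, -0.0045, 0], [-0.0245, -0.0045, 0]], twist=[[0, 0, 0.01], [0, 0, 0.01], [0, 0, 0.01], [0, 0, 0.01], [0, 0, 0.01], [0, 0, 0.01], [0, 0, 0.01], [0, 0, 0.01]], gripper=[5, 5, 5, 5, 5, 5, 5, 5])

```text
time: 33.8
ee_pos: [0.4794, 0.1704, 0.1838]
tcp_rot: [179.9, 0.1, 102.1]
wrist_force: [-0.0, 0.5, -2.6]
opening: 0.0126
grasp_force: 78.7
```

Call:
send_rows(linear=[[-0.0245, -0.004, 0], [-0.0245, -0.004, 0], [-0.0245, -0.004, 0], [-0.025, -0.004, 0], [-0.0245, -0.004, 0], [-0.025, -0.0045, 0], [-0.0125, -0.0025, 0], [0, 0, 0]], twist=[[0, 0, 0.01], [0, 0, 0.01], [0, 0, 0.02], [0, 0, 0.01], [0, 0, 0.02], [0, 0, 0.02], [0, 0, 0], [0, 0, 0]], gripper=[5, 5, 5, 5, 5, 5, 5, 5])

```text
time: 34.8
ee_pos: [0.4859, 0.0093, 0.1842]
tcp_rot: [179.8, 0.1, 101.2]
wrist_force: [0.1, 0.2, -3.0]
opening: 0.0124
grasp_force: 78.7
```

Run:
```python
from h import *
o=st();o,im=cam('wrist');st()
z=o['ee_pos'][2]-.0337+.008
for r in pegs('wrist',o,im,z=z,amin=2000): print(r)
save('w6',cv2.resize(im,None,fx=1.4,fy=1.4))
b=np.load('bin.npy')
t=b2w(b,[-40,1,0]);plan([t[0],t[1],.105],b[2]+90.2,4)
```

```text
t 34.8 [0.4859 0.0093 0.1842] [1.7984e+02 6.0000e-02 1.0117e+02] F [ 0.1  0.2 -3. ] op 0.0124 g 78.7
t 34.85 [0.4861 0.01   0.1842] [1.7984e+02 5.0000e-02 1.0122e+02] F [-0.5 -0.1 -2.6] op 0.0122 g 78.7
(array([256.1, 196.7]), np.int32(45776), array([486. ,  10.5]), array([180. , 130.3]), 11.0)
L [[0.0, 0.0005, 0.02], [0.0, 0.0005, 0.0195], [0.0005, 0.0005, 0.02], [0.0, 0.0005, 0.0195]] 
W [[0.0, 0.0, 0.0], [0.01, 0.0, 0.0], [0.0, 0.0, -0.01], [0.01, 0.01, 0.0]]
```

View pics/w6.png

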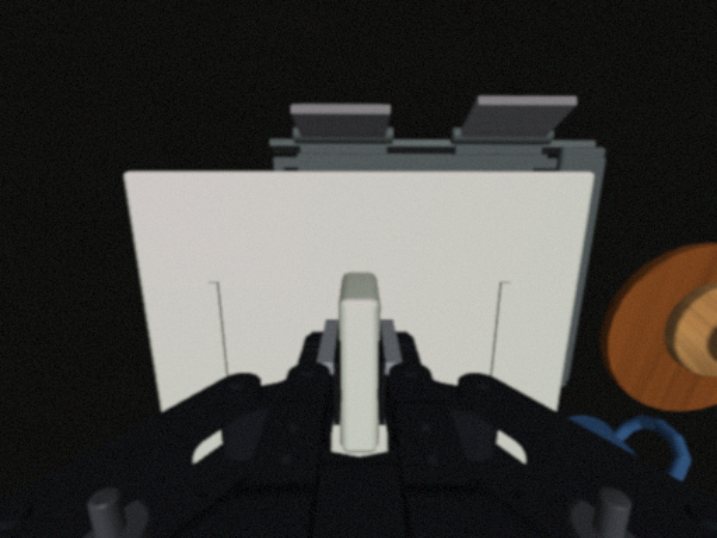

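Call:
send_rows(linear=[[0, 0, 0.015], [0, 0, 0.02], [0, 0, 0.018], [0, 0, 0.015], [0, 0, 0.008], [0, 0, 0.004], [0, 0, 0.002], [0, 0, 0]], twist=[[0, 0, 0], [0, 0, 0], [0, 0, 0], [0, 0, 0], [0, 0, 0], [0, 0, 0], [0, 0, 0], [0, 0, 0]], gripper=[5, 5, 5, 5, 5, 5, 5, 5])

```text
time: 35.85
ee_pos: [0.4868, 0.0102, 0.1026]
tcp_rot: [179.8, 0.1, 101.3]
wrist_force: [-0.0, 0.2, -2.5]
opening: 0.0125
grasp_force: 78.8
```

Run:
```python
from h import *
o=st();o,im=cam('wrist');st()
a=cam('side')[1]
w=cv2.resize(im[60:250,50:470],(800,362));s=cv2.resize(a[145:235,160:320],(416,234),interpolation=cv2.INTER_CUBIC)
c=np.zeros((600,800,3),np.uint8);c[:362]=w;c[364:598,:416]=s;save('w7',c)
```

```text
t 35.85 [0.4868 0.0102 0.1026] [1.7980e+02 7.0000e-02 1.0128e+02] F [-0.   0.2 -2.5] op 0.0125 g 78.8
t 35.9 [0.4869 0.0102 0.1027] [1.7979e+02 7.0000e-02 1.0128e+02] F [-0.5  1.1 -2.7] op 0.0125 g 78.8
```

View pics/w7.png

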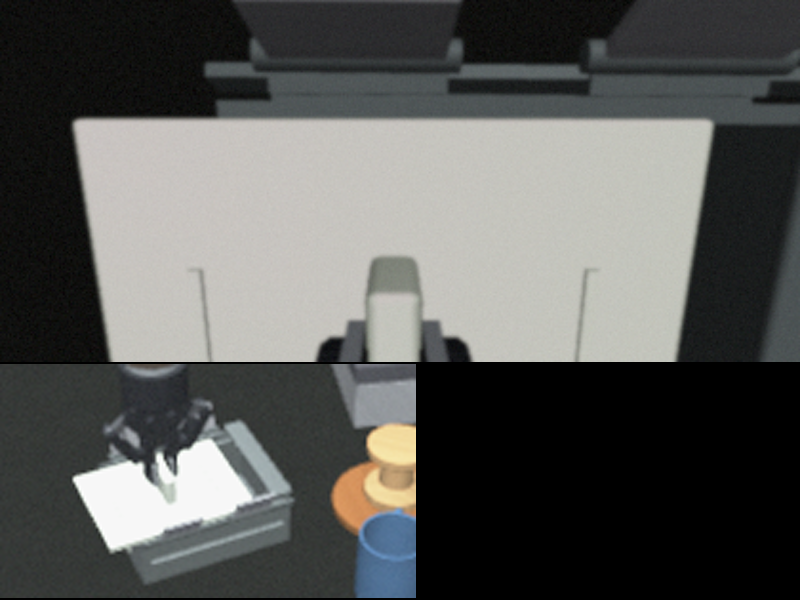

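Run:
```python
from h import *
o=bot.get_obs();b=np.load('bin.npy')
for y,z in ((82,76.3),(77,73),(73,65),(70,65),(64,65),(69,69)):
    p=proj('wrist',b2w(b,[[-7,y,z]]),o)[0];print(y,z,((p-[50,60])*[800/420,362/190]).round(1))
p=proj('wrist',b2w(b,[[70,40,79],[70,40,85],[-95,70,65]]),o);print(((p-[50,60])*[800/420,362/190]).round(1))
print((R.from_euler('z',-b[2],degrees=True).apply(o['ee_pos']-[b[0],b[1],0])*1000).round(1))
z=o['ee_pos'][2]-.0337+.008
u=np.array([[76,120],[711,120]])/[800/420,362/190]+[50,60]
print((R.from_euler('z',-b[2],degrees=True).apply(plane('wrist',u,z,o)-[b[0],b[1],0])*1000).round(1))
```

```text
82 76.3 [516.7  61.6]
77 73 [512.9  81.2]
73 65 [506.2  96.3]
70 65 [505.6 106.7]
64 65 [504.5 127.1]
69 69 [508.2 110.3]
[[773.2 213.8]
 [787.9 218.1]
 [213.1 106.6]]
[-41.2   0.6 102.7]
[[-129.9   66.4   77. ]
 [  48.6   66.5   77. ]]
```

The composite shows the lid flat over the front of the mouth: left edge at row 120, the guide at row 75-95, lip at (785,210), hinges a little farther out than predicted. So shift the lid about 2.5 mm to bin +y, 1 mm down, and slide in.

Call:
send_rows(linear=[[0.0025, 0, 0.001], [0, 0, 0], [0, 0.006, 0], [0, 0.007, 0], [0, 0.007, 0], [0, 0.006, 0], [0, 0.005, 0], [0, 0, 0]], twist=[[0, 0, 0], [0, 0, 0], [0, 0, 0], [0, 0, 0], [0, 0, 0], [0, 0, 0], [0, 0, 0], [0, 0, 0]], gripper=[5, 5, 5, 5, 5, 5, 5, 5])

```text
time: 36.95
ee_pos: [0.5168, 0.0188, 0.1013]
tcp_rot: [179.8, 0.1, 101.3]
wrist_force: [-0.7, 0.3, -3.0]
opening: 0.0124
grasp_force: 78.8
```

Call:
send_rows(linear=[[0, 0.002, 0], [0, 0.002, 0], [0, 0.002, 0], [0, 0, 0]], twist=[[0, 0, 0], [0, 0, 0], [0, 0, 0], [0, 0, 0]], gripper=[5, 5, 5, 5])

```text
time: 37.45
ee_pos: [0.5226, 0.0199, 0.1014]
tcp_rot: [179.8, 0.1, 101.3]
wrist_force: [-0.4, 0.3, -2.6]
opening: 0.0128
grasp_force: 78.8
```

Call:
send_rows(linear=[[0, 0, 0.001], [0, 0, 0.001], [0, 0.001, 0], [0, 0.001, 0], [0, 0.001, 0], [0, 0, 0]], twist=[[0, 0, 0], [0, 0, 0], [0, 0, 0], [0, 0, 0], [0, 0, 0], [0, 0, 0]], gripper=[5, 5, 5, 5, 5, 5])

```text
time: 38.2
ee_pos: [0.5251, 0.0205, 0.0993]
tcp_rot: [179.9, 0.1, 101.3]
wrist_force: [-3.4, 0.6, -1.7]
opening: 0.0129
grasp_force: 79.0
```

Call:
send_rows(linear=[[0, 0.001, 0], [0, 0.001, 0.0005], [0, 0, 0.0005], [0, 0, 0]], twist=[[0, 0, 0], [0, 0, 0], [0, 0, 0], [0, 0, 0]], gripper=[5, 5, 5, 5])

```text
time: 38.7
ee_pos: [0.5253, 0.0208, 0.0988]
tcp_rot: [-179.9, 0.0, 101.3]
wrist_force: [-15.7, 0.4, 7.7]
opening: 0.0127
grasp_force: 80.4
```

Run:
```python
from h import *
o=st();b=np.load('bin.npy')
print((R.from_euler('z',-b[2],degrees=True).apply(o['ee_pos']-[b[0],b[1],0])*1000).round(1))
```

```text
t 38.7 [0.5253 0.0208 0.0988] [-1.7995e+02  4.0000e-02  1.0126e+02] F [-15.7   0.4   7.7] op 0.0127 g 80.4
[-1.4  3.5 98.8]
```

The lid met the stop at bin x about -1.4 mm and rests on the rim. Release, lift and measure.

Call:
send_rows(linear=[[0, 0, 0], [0, 0, 0], [0, 0, 0], [0, 0, 0], [0, 0, -0.02], [0, 0, -0.04], [0, 0, -0.04], [0, 0, -0.03]], twist=[[0, 0, 0], [0, 0, 0], [0, 0, 0], [0, 0, 0], [0, 0, 0], [0, 0, 0], [0, 0, 0], [0, 0, 0]], gripper=[40, 40, 40, 40, 40, 40, 40, 40])

```text
time: 39.7
ee_pos: [0.5272, 0.021, 0.2303]
tcp_rot: [179.7, 0.1, 101.3]
wrist_force: [0.9, -0.3, -0.9]
opening: 0.0342
grasp_force: 0.0
```

Call:
send_rows(linear=[[0, 0, 0], [0, 0, 0], [0, 0, 0]], twist=[[0, 0, 0], [0, 0, 0], [0, 0, 0]], gripper=[0, 0, 0])

```text
time: 40.08
ee_pos: [0.5266, 0.021, 0.2271]
tcp_rot: [179.9, 0.0, 101.3]
wrist_force: [-1.0, -0.7, 0.9]
opening: 0.0002
grasp_force: 0.0
```

Run:
```python
from h import *
o=st();o,im=cam('wrist');st();b=np.load('bin.npy')
h=cv2.cvtColor(im,cv2.COLOR_RGB2HSV)
for c,s,r,p in blobs(im,white(im,170,15),2000):
    P=plane('wrist',p,.073,o);Q=R.from_euler('z',-b[2],degrees=True).apply(P-[b[0],b[1],0])[:,:2]*1000
    print(c.round(),s[4],[np.round(x,1) for x in cv2.minAreaRect(Q.astype(np.float32))])
a=cam('side')[1]
w=im[60:360,80:430];s=cv2.resize(a[145:235,180:290],(440,360),interpolation=cv2.INTER_CUBIC)
c=np.zeros((360,800,3),np.uint8);c[:300,:350]=w;c[:,355:795]=s;save('w8',c)
t=b2w(b,[-52,138,0])
plan([t[0],t[1],.225],b[2]+90.2,6)
```

```text
t 40.08 [0.5266 0.021  0.2271] [1.7994e+02 5.0000e-02 1.0128e+02] F [-1.  -0.7  0.9] op 0.0002 g 0.0
t 40.12 [0.5266 0.0209 0.2272] [1.7993e+02 5.0000e-02 1.0128e+02] F [0.5 0.1 0.4] op -0.0 g 0.0
[247. 178.] 19657 [array([-9.4,  1.6]), array([137.2, 165.4]), np.float64(90.0)]
L [[0.0225, -0.0085, 0.0005], [0.0225, -0.0085, 0.0005], [0.0225, -0.0085, 0.0005], [0.0225, -0.0085, 0.0], [0.0225, -0.009, 0.0005], [0.022, -0.0085, 0.0]] 
W [[0.0, 0.0, 0.0], [0.0, 0.0, 0.0], [0.0, 0.0, 0.0], [0.0, 0.0, 0.0], [0.0, 0.0, 0.0], [0.01, 0.01, -0.01]]
```

View pics/w8.png

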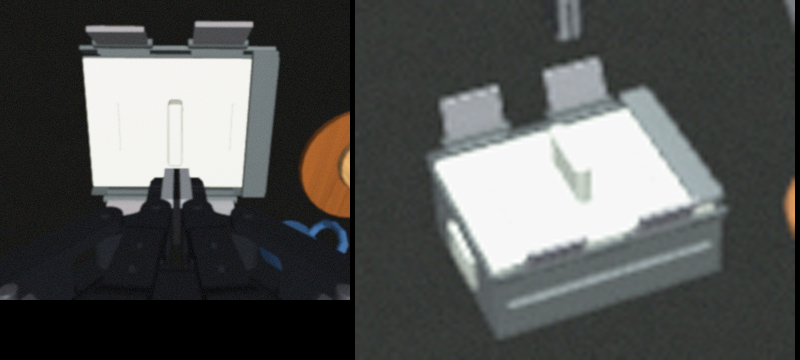

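The lid lies flat and home (front edge at bin x -92, back edge under the lip), with all four flaps open. Now the left front flap: go outside it, lower, push in, then press down.

Call:
send_rows(linear=[[0.0225, -0.0085, 0], [0.0225, -0.0085, 0], [0.0225, -0.0085, 0], [0.0225, -0.0085, 0], [0.0225, -0.009, 0], [0.022, -0.0085, 0], [0, 0, 0.03], [0, 0, 0.04]], twist=[[0, 0, 0], [0, 0, 0], [0, 0, 0], [0, 0, 0], [0, 0, 0], [0, 0, 0], [0, 0, 0], [0, 0, 0]], gripper=[0, 0, 0, 0, 0, 0, 0, 0])

```text
time: 41.18
ee_pos: [0.4506, 0.1432, 0.1576]
tcp_rot: [179.7, 0.1, 101.3]
wrist_force: [-0.3, 0.0, -0.2]
opening: -0.0
grasp_force: 0.0
```

Call:
send_rows(linear=[[0, 0, 0.03], [0, 0, 0.014], [0, 0, 0], [-0.01, 0, 0], [-0.01, 0, 0], [0, 0, 0]], twist=[[0, 0, 0], [0, 0, 0], [0, 0, 0], [0, 0, 0], [0, 0, 0], [0, 0, 0]], gripper=[0, 0, 0, 0, 0, 0])

```text
time: 41.92
ee_pos: [0.4549, 0.1223, 0.1148]
tcp_rot: [179.8, 0.1, 101.2]
wrist_force: [0.1, 0.5, 0.8]
opening: -0.0001
grasp_force: 0.0
```

```bash
cat >> h.py <<'E'
def bp():
    o=st();b=np.load('bin.npy');print('bin',(R.from_euler('z',-b[2],degrees=True).apply(o['ee_pos']-[b[0],b[1],0])*1000).round(1))
    print('Fbin',R.from_euler('z',-b[2],degrees=True).apply(o['wrist_force']).round(1))
E
python3 -c "
from h import *
bp()"
```

```text
t 41.92 [0.4549 0.1223 0.1148] [1.7977e+02 7.0000e-02 1.0120e+02] F [0.1 0.5 0.8] op -0.0001 g 0.0
bin [-50.8 116.8 114.8]
Fbin [0.2 0.5 0.8]
```

Now push inwards to y about 68 in small rows.

Call:
send_rows(linear=[[-0.006, 0, 0], [-0.006, 0, 0], [-0.006, 0, 0], [-0.006, 0, 0], [-0.006, 0, 0], [-0.006, 0, 0], [-0.006, 0, 0], [-0.006, 0, 0]], twist=[[0, 0, 0], [0, 0, 0], [0, 0, 0], [0, 0, 0], [0, 0, 0], [0, 0, 0], [0, 0, 0], [0, 0, 0]], gripper=[0, 0, 0, 0, 0, 0, 0, 0])

```text
time: 42.92
ee_pos: [0.4639, 0.0756, 0.1142]
tcp_rot: [179.8, 0.1, 101.3]
wrist_force: [-0.2, 2.5, 0.4]
opening: 0.0001
grasp_force: 1.0
```

Call:
send_rows(linear=[[0, 0, 0.006], [0, 0, 0.006], [0, 0, 0]], twist=[[0, 0, 0], [0, 0, 0], [0, 0, 0]], gripper=[0, 0, 0])

```text
time: 43.3
ee_pos: [0.4636, 0.076, 0.1015]
tcp_rot: [179.9, 0.1, 101.3]
wrist_force: [0.9, 0.8, -1.1]
opening: -0.0002
grasp_force: 0.0
```

Call:
send_rows(linear=[[0, 0, 0.004], [0, 0, 0.003], [0, 0, 0]], twist=[[0, 0, 0], [0, 0, 0], [0, 0, 0]], gripper=[0, 0, 0])

```text
time: 43.68
ee_pos: [0.4638, 0.0761, 0.0949]
tcp_rot: [179.8, 0.1, 101.3]
wrist_force: [-0.1, 0.5, -0.1]
opening: 0.0001
grasp_force: 0.1
```

Run:
```python
from h import *
bp()
o,im=cam('wrist');a=cam('side')[1]
w=im[60:384,60:460];s=cv2.resize(a[135:235,180:280],(390,390),interpolation=cv2.INTER_CUBIC)
c=np.zeros((390,800,3),np.uint8);c[:324,:400]=w;c[:,405:795]=s;save('w9',c)
```

```text
t 43.67 [0.4638 0.0761 0.0949] [1.7985e+02 6.0000e-02 1.0128e+02] F [-0.1  0.5 -0.1] op 0.0001 g 0.1
bin [-51.1  69.7  94.9]
Fbin [-0.   0.5 -0.1]
```

View pics/w9.png

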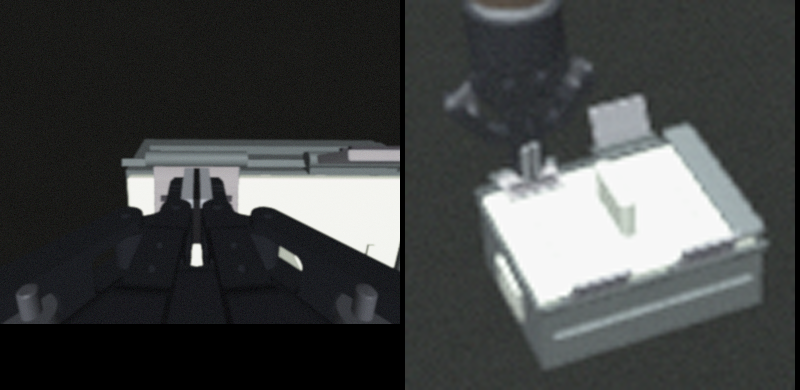

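The flap has folded in under the fingers (wrist crop (196,185); side crop (530,180)). Press on down until the stop is felt.

Call:
send_rows(linear=[[0, 0, 0.002], [0, 0, 0.001], [0, 0, 0]], twist=[[0, 0, 0], [0, 0, 0], [0, 0, 0]], gripper=[0, 0, 0])

```text
time: 44.15
ee_pos: [0.4638, 0.0758, 0.0928]
tcp_rot: [179.8, 0.1, 101.3]
wrist_force: [-3.0, -2.0, 8.8]
opening: 0.0002
grasp_force: 4.2
```

Call:
send_rows(linear=[[0, 0, 0.001], [0, 0, 0.001], [0, 0, 0]], twist=[[0, 0, 0], [0, 0, 0], [0, 0, 0]], gripper=[0, 0, 0])

```text
time: 44.52
ee_pos: [0.4639, 0.0759, 0.0926]
tcp_rot: [179.7, 0.1, 101.3]
wrist_force: [-9.2, -3.6, 23.7]
opening: 0.0003
grasp_force: 11.8
```

Call:
send_rows(linear=[[0, 0, -0.02], [0, 0, -0.025], [0.033, 0, 0], [0.034, 0, 0], [0, 0.03, 0], [0, 0.03, 0], [0, 0.029, 0], [0, 0, 0]], twist=[[0, 0, 0], [0, 0, 0], [0, 0, 0], [0, 0, 0], [0, 0, 0], [0, 0, 0], [0, 0, 0], [0, 0, 0]], gripper=[0, 0, 0, 0, 0, 0, 0, 0])

```text
time: 45.52
ee_pos: [0.5387, 0.1595, 0.1342]
tcp_rot: [179.9, 0.1, 101.3]
wrist_force: [0.0, -0.4, -0.9]
opening: -0.0003
grasp_force: 0.0
```

Call:
send_rows(linear=[[0, 0, 0.021], [0, 0, 0], [-0.01, 0, 0], [-0.01, 0, 0], [-0.006, 0, 0], [-0.006, 0, 0], [-0.006, 0, 0], [-0.006, 0, 0]], twist=[[0, 0, 0], [0, 0, 0], [0, 0, 0], [0, 0, 0], [0, 0, 0], [0, 0, 0], [0, 0, 0], [0, 0, 0]], gripper=[0, 0, 0, 0, 0, 0, 0, 0])

```text
time: 46.52
ee_pos: [0.5467, 0.1158, 0.1145]
tcp_rot: [179.8, 0.1, 101.3]
wrist_force: [-0.6, 1.9, 3.3]
opening: 0.0002
grasp_force: 1.5
```

Call:
send_rows(linear=[[-0.006, 0, 0], [-0.006, 0, 0], [-0.006, 0, 0], [-0.006, 0, 0], [0, 0, 0], [0, 0, 0]], twist=[[0, 0, 0], [0, 0, 0], [0, 0, 0], [0, 0, 0], [0, 0, 0], [0, 0, 0]], gripper=[0, 0, 0, 0, 0, 0])

```text
time: 47.28
ee_pos: [0.5513, 0.0922, 0.1145]
tcp_rot: [179.8, 0.1, 101.3]
wrist_force: [0.7, -0.5, 0.2]
opening: -0.0002
grasp_force: 0.0
```

```bash
python3 -c "
from h import *
bp()"
```

```text
t 47.27 [0.5513 0.0922 0.1145] [1.7983e+02 1.0000e-01 1.0126e+02] F [ 0.7 -0.5  0.2] op -0.0002 g 0.0
bin [ 37.9  68.5 114.5]
Fbin [ 0.6 -0.7  0.2]
```

Now press down.

Call:
send_rows(linear=[[0, 0, 0.006], [0, 0, 0.006], [0, 0, 0.005], [0, 0, 0.003], [0, 0, 0.002], [0, 0, 0.001], [0, 0, 0.001], [0, 0, 0]], twist=[[0, 0, 0], [0, 0, 0], [0, 0, 0], [0, 0, 0], [0, 0, 0], [0, 0, 0], [0, 0, 0], [0, 0, 0]], gripper=[0, 0, 0, 0, 0, 0, 0, 0])

```text
time: 48.28
ee_pos: [0.5515, 0.0922, 0.0926]
tcp_rot: [179.7, 0.1, 101.3]
wrist_force: [-5.4, -4.1, 19.1]
opening: 0.0005
grasp_force: 9.7
```

Call:
send_rows(linear=[[0, 0, -0.03], [0, 0, -0.03], [-0.034, 0, 0], [-0.034, 0, 0], [-0.034, 0, 0], [-0.034, 0, 0], [-0.034, 0, 0], [-0.036, 0, 0]], twist=[[0, 0, 0], [0, 0, 0], [0, 0, 0], [0, 0, 0], [0, 0, 0], [0, 0, 0], [0, 0, 0], [0, 0, 0]], gripper=[0, 0, 0, 0, 0, 0, 0, 0])

```text
time: 49.28
ee_pos: [0.5913, -0.1102, 0.15]
tcp_rot: [179.9, 0.0, 101.3]
wrist_force: [1.1, 0.3, -0.5]
opening: -0.0003
grasp_force: 0.0
```

Call:
send_rows(linear=[[0, 0, 0], [0, 0, 0]], twist=[[0, 0, 0], [0, 0, 0]], gripper=[0, 0])

```text
time: 49.52
ee_pos: [0.5912, -0.1091, 0.1501]
tcp_rot: [179.9, 0.0, 101.3]
wrist_force: [0.7, 0.3, -0.3]
opening: 0.0001
grasp_force: 0.0
```

```bash
python3 -c "
from h import *
bp()"
```

```text
t 49.52 [ 0.5912 -0.1091  0.1501] [1.7988e+02 2.0000e-02 1.0127e+02] F [ 0.7  0.3 -0.3] op 0.0001 g 0.0
bin [  38.  -136.7  150.1]
Fbin [ 0.8  0.1 -0.3]
```

Call:
send_rows(linear=[[0, 0, 0.02], [0, 0, 0.016], [0, 0, 0], [0.009, 0, 0], [0.006, 0, 0], [0.006, 0, 0], [0.006, 0, 0], [0.006, 0, 0]], twist=[[0, 0, 0], [0, 0, 0], [0, 0, 0], [0, 0, 0], [0, 0, 0], [0, 0, 0], [0, 0, 0], [0, 0, 0]], gripper=[0, 0, 0, 0, 0, 0, 0, 0])

```text
time: 50.52
ee_pos: [0.5854, -0.0772, 0.1152]
tcp_rot: [179.8, 0.1, 101.3]
wrist_force: [0.6, -3.0, 3.4]
opening: 0.0004
grasp_force: 1.5
```

Call:
send_rows(linear=[[0.006, 0, 0], [0.006, 0, 0], [0.006, 0, 0], [0.006, 0, 0], [0.006, 0, 0], [0.006, 0, 0], [0, 0, 0], [0, 0, 0]], twist=[[0, 0, 0], [0, 0, 0], [0, 0, 0], [0, 0, 0], [0, 0, 0], [0, 0, 0], [0, 0, 0], [0, 0, 0]], gripper=[0, 0, 0, 0, 0, 0, 0, 0])

```text
time: 51.52
ee_pos: [0.578, -0.0416, 0.1146]
tcp_rot: [179.8, 0.0, 101.3]
wrist_force: [0.2, -0.1, 0.6]
opening: -0.0001
grasp_force: 0.0
```

Call:
send_rows(linear=[[0, 0, 0.006], [0, 0, 0.006], [0, 0, 0.005], [0, 0, 0.003], [0, 0, 0.002], [0, 0, 0.001], [0, 0, 0], [0, 0, 0]], twist=[[0, 0, 0], [0, 0, 0], [0, 0, 0], [0, 0, 0], [0, 0, 0], [0, 0, 0], [0, 0, 0], [0, 0, 0]], gripper=[0, 0, 0, 0, 0, 0, 0, 0])

```text
time: 52.52
ee_pos: [0.5781, -0.0416, 0.0927]
tcp_rot: [179.8, 0.1, 101.3]
wrist_force: [-4.8, 2.9, 11.6]
opening: 0.0002
grasp_force: 5.8
```

```bash
python3 -c "
from h import *
bp()"
```

```text
t 52.52 [ 0.5781 -0.0416  0.0927] [1.7979e+02 5.0000e-02 1.0129e+02] F [-4.8  2.9 11.6] op 0.0002 g 5.8
bin [ 38.2 -67.9  92.7]
Fbin [-4.1  3.8 11.6]
```

Call:
send_rows(linear=[[0, 0, 0.001], [0, 0, 0], [0, 0, -0.025], [0, 0, -0.02], [-0.034, 0, 0], [-0.034, 0, 0], [0, -0.03, 0], [0, -0.03, 0]], twist=[[0, 0, 0], [0, 0, 0], [0, 0, 0], [0, 0, 0], [0, 0, 0], [0, 0, 0], [0, 0, 0], [0, 0, 0]], gripper=[0, 0, 0, 0, 0, 0, 0, 0])

```text
time: 53.52
ee_pos: [0.5315, -0.1211, 0.1344]
tcp_rot: [179.9, 0.1, 101.2]
wrist_force: [-0.2, -0.3, 0.8]
opening: -0.0003
grasp_force: 0.0
```

Call:
send_rows(linear=[[0, -0.03, 0], [0, 0, 0], [0, 0, 0.021], [0, 0, 0], [0.009, 0, 0], [0.006, 0, 0], [0.006, 0, 0], [0.006, 0, 0]], twist=[[0, 0, 0], [0, 0, 0], [0, 0, 0], [0, 0, 0], [0, 0, 0], [0, 0, 0], [0, 0, 0], [0, 0, 0]], gripper=[0, 0, 0, 0, 0, 0, 0, 0])

```text
time: 54.52
ee_pos: [0.4982, -0.0997, 0.115]
tcp_rot: [179.8, 0.2, 101.3]
wrist_force: [0.8, -3.7, 3.3]
opening: 0.0
grasp_force: 2.1
```

Call:
send_rows(linear=[[0.006, 0, 0], [0.006, 0, 0], [0.006, 0, 0], [0.006, 0, 0], [0.006, 0, 0], [0.006, 0, 0], [0.006, 0, 0], [0, 0, 0]], twist=[[0, 0, 0], [0, 0, 0], [0, 0, 0], [0, 0, 0], [0, 0, 0], [0, 0, 0], [0, 0, 0], [0, 0, 0]], gripper=[0, 0, 0, 0, 0, 0, 0, 0])

```text
time: 55.52
ee_pos: [0.4895, -0.0578, 0.1143]
tcp_rot: [179.8, 0.0, 101.3]
wrist_force: [0.0, -0.3, -0.1]
opening: 0.0001
grasp_force: 0.0
```

```bash
python3 -c "
from h import *
bp()"
```

```text
t 55.52 [ 0.4895 -0.0578  0.1143] [1.7983e+02 3.0000e-02 1.0132e+02] F [ 0.  -0.3 -0.1] op 0.0001 g 0.0
bin [-51.8 -66.7 114.3]
Fbin [-0.  -0.3 -0.1]
```

Call:
send_rows(linear=[[0, 0, 0.006], [0, 0, 0.006], [0, 0, 0.005], [0, 0, 0.003], [0, 0, 0.002], [0, 0, 0.001], [0, 0, 0.001], [0, 0, 0]], twist=[[0, 0, 0], [0, 0, 0], [0, 0, 0], [0, 0, 0], [0, 0, 0], [0, 0, 0], [0, 0, 0], [0, 0, 0]], gripper=[0, 0, 0, 0, 0, 0, 0, 0])

```text
time: 56.52
ee_pos: [0.4897, -0.0583, 0.0926]
tcp_rot: [179.7, 0.1, 101.3]
wrist_force: [-8.8, 5.0, 22.5]
opening: 0.0001
grasp_force: 11.2
```

Call:
send_rows(linear=[[0, 0, -0.025], [0, 0, -0.04], [0, 0, -0.05], [0, 0, -0.05], [-0.025, -0.03, -0.04], [-0.02, -0.035, -0.02], [0, 0, 0], [0, 0, 0]], twist=[[0, 0, 0], [0, 0, 0], [0, 0, 0], [0, 0, 0], [0, 0, 0], [0, 0, 0], [0, 0, 0], [0, 0, 0]], gripper=[0, 0, 0, 0, 0, 0, 0, 0])

```text
time: 57.52
ee_pos: [0.4342, -0.1153, 0.3145]
tcp_rot: [179.9, 0.1, 101.2]
wrist_force: [-0.2, 0.9, -0.5]
opening: -0.0002
grasp_force: 0.0
```

Run:
```python
from h import *
bp()
im=cam('wrist')[1];a=cam('side')[1];t=cam('top')[1]
c=np.zeros((600,800,3),np.uint8);c[:300,:400]=cv2.resize(im,(400,300))
c[:300,400:]=cv2.resize(a[110:350,180:420],(400,300));c[300:,:400]=cv2.resize(t[100:280,90:330],(400,300));c[300:,400:]=cv2.resize(a[145:235,190:310],(400,300),interpolation=cv2.INTER_CUBIC)
save('w10',c)
```

```text
t 57.52 [ 0.4342 -0.1153  0.3145] [1.7987e+02 6.0000e-02 1.0124e+02] F [-0.2  0.9 -0.5] op -0.0002 g 0.0
bin [-117.2 -112.4  314.5]
Fbin [ 0.   0.9 -0.5]
```

View pics/w10.png

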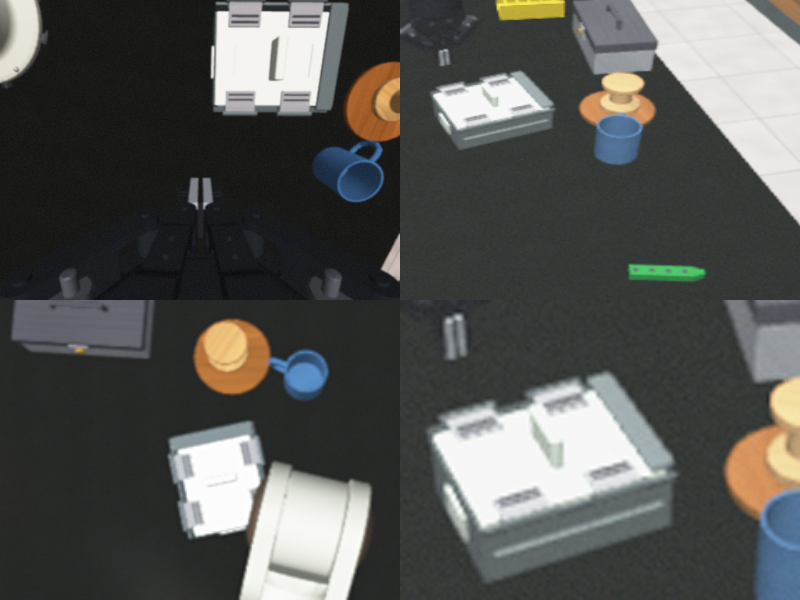

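All four flaps lie flat over the lid (wrist tile (245,15), (307,15), (240,100), (302,100)). Only the green look-alike is left on the bench, and the cup and door stop have not moved. Handing in.

```bash
python3 -c "
from h import *
print(ticket.job_done())"
```

```text
the job is handed in; nothing more can be done
None
```

The job is handed in: all three aluminium pegs lie flat in the bin, the lid is home under the lip, and all four flaps are folded down over it, with the cup and door stop untouched; one risk is that the gripper briefly met the bin at about 64 N in total while placing the first peg, and if the judge counts that as the gripper's body it is over the 40 N limit.

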